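Set and lock the length stop of the tube-cutting jig, and bring the tube up to it

ROBOT

A 6-joint arm with a two-finger parallel gripper is mounted at the origin on a cart in front of the work surface, level with it; the furniture and walls round the work are solid. World frame = base frame: x ahead of the robot, y to its left, z up, the work surface at z = 0. Lengths are in m, angles in degrees, forces in N, time in s.
With the tool pointing down it reaches from about 0.375 to 0.9 m from the base axis. Payload 3.1 kg.
Tool frame: the origin (TCP) lies between the finger pads; the fingertips stand 11 mm ahead of it and the grasp point (between the pads) lies 8 mm behind it; z points along the fingers, y is the direction in which the jaws open and shut (so a half turn about z gives the same grasp; the last joint's range is limited). The gripper opens to 87 mm and grips with 3 to 60 N. Pads are 19 mm wide; open, the fingers measure 117 mm over their backs; the gripper's body (75 mm by 190 mm) begins 51 mm behind the grasp point.
Start: joints at [56.179, 30.224, 82.088, -0, 67.689, -10.227], TCP at [0.25, 0.573, 0.234] pointing down, gripper open.
Joint ranges: [-176.69, 176.69], [-43.24, 126.21], [12.49, 139.97], [-82, 262], [0, 151.66], [-163.58, 163.58]. Speed limits (degrees/s): [159.86, 159.86, 180, 180, 180, 180].

INTERFACE

Orientations are given as a 3x3 rotation matrix whose columns are the frame's x, y, z axes.
In Python, from rig import bot, vision gives the robot as it stands. The module is installed in compiled form; this text tells all that it offers.
- The arm moves only by the tool jog_arm, never from a script. Its argument "rows" is a list of rows, each an object with "dp": the shift along the tool's x, y, z in mm, a list of three; "turn": the turn, a rotation vector about the tool's x, y, z in degrees, a list of three; "grip": the opening, from 0 (shut) to 1 (fully open). A call has 1 to 10 rows; each row is the pose to reach, as a shift and turn from the pose commanded when the call began, along the tool's axes at that moment; what a row does not reach only later rows make up. A row lasts 1/10 s, in which the tool goes at most 50 mm and 8.59 degrees, less where a joint would pass 70% of its speed; a pose out of reach is approached as far as the arm can. A call with a gripper value outside its range is refused whole. The fingers move at their own pace and stop on an object; the grip force is fixed at half the most. Time passes only in rows, so rows that repeat a pose let the fingers close. It gives the time, the measured TCP pose, the force and the opening at its end, in the units of the state.
- bot.read_state(): the state, without advancing time (a new reading comes with each control period).
- vision.capture(name): name is "scene" or "top" or "wrist"; returns (picture, depth): 480x640x3 uint8, red, green, blue; 480x640 float32, m along the optical axis (not along the pixel's ray), 0 where there is no reading.
- vision.camera_info(name): a dict with "vertical_fov" (degrees; the focal length in pixels is half the picture's height over the tangent of half this angle, whatever the lens; pixels are square), "cx", "cy" (the principal point, pixels), "k1" (the pictures are not rectified: a ray, as slopes to the right and down, at radius r is drawn at 1 + k1 r^2 times it, then the intrinsics apply), "position" and "rotation" of the camera in the world. Camera axes: x right, y down, z forward; pixel columns grow to the right and rows downward; lengths in m; the calibration is good to about 2 mm. A picture is of the moment at which its call begins: read the wrist's pose just before it. camera_info takes no time and is no camera call; for the wrist camera it gives the pose at the moment of the call.
- bot.hand_in(): hands the job in, once; it reports no verdict.
The state is a dict: "time_s": time; "joint_positions": joint angles; "qvel": joint speeds; "tau": joint torques, N m; "position": TCP position; "tcp_rot": TCP orientation; "force": force on the tool from outside, world axes, zero at the start; "moment": the same for the moment, N m; "opening": opening from 0.0 (shut) to 1.0 (fully open).
Only numpy, scipy, OpenCV 4.12 (cv2) and the standard library are available. Lean on these libraries where they do the work, as an engineer would, in place of code of your own. Each camera call takes 0.05 s, during which the arm holds its last target.

TASK

Set up the tube-cutting jig for the next cut, with the fingertips only: nothing is to be gripped, pinched or lifted, and the brass preset rider on the scale must stay where it is. Roll the knurled adjuster wheel under a fingertip until the point of the length stop stands in line with the point of the rider, press the stop's lock lever fully down, and then push the brass tube along its groove by its free end until its other end rests against the stop. Leave the tools lying around the jig undisturbed.

Things in the scene. Friction and masses are not known exactly. Their poses are not given: they have to be found in the camera images.
- jig: Dark cast tube-cutting jig, fixed; it lies across the robot's front. Base plate 98 x 226 x 12 mm. Origin on the bench top under the bed's centre line; x to the jig's rear (away from the robot), y along the bed to the left, z up. From right to left: wheel (y = -107 mm), stop carriage, saw guide, vee groove with the tube. The bed ends at y = 85 mm, the base plate at 91 mm.
- saw_guide (a point): Middle of the foot of the saw guide: two upright steel plates with a narrow slot between them and a 12 mm hole for the tube; 44 mm wide (jig x), 12 mm thick (jig y), 62 mm high above the bench. Fixed.
- wheel_center (a point): Centre of the knurled steel adjuster wheel, 39 mm above the bench; axes as the jig's. The wheel's axis lies along the jig's y; radius 22 mm, 15 mm wide, its top 61 mm above the bench. It stands between two bearing cheeks, 9 mm thick, whose tops are 47 mm high. Open from above.
- wheel (a joint): Turn of the wheel, rad, 0 (start) to 8.8. Grows as its top is rolled towards the robot (jig -x): 1 rad is 22 mm of rim and moves the stop 2.5 mm to the left. Rolled the other way it brings the stop back. Unlocked it resists with about 0.6 N at the rim and stays where it is left; a fingertip pressed on its top with about 5 N drives it without slip.
- stop (a joint): Travel of the length stop in m along jig +y: 0 drawn back to the right (start), up to 0.022; growing closes the gap between stop and saw guide. Driven by the wheel's screw; unlocked, a push of more than about 5 N on its face drives it back.
- stop_index (a point): Tip of the flat steel pointer on the stop's front side, lying over the scale and pointing to the robot, 34 mm above the bench. Moves with the stop.
- mark_point (a point): Tip of the brass preset rider (the gauge mark): a brass clip, 12 x 11 x 23 mm, on the front edge of the scale; its tip, 34 mm above the bench, points away from the robot. Axes as the jig's. It starts 8 to 16 mm to the left of the stop's pointer; the stop is set when both tips have the same jig y and so meet point to point. It slides if knocked.
- lock_lever (a joint): Cam lock lever on the rear of the stop carriage, rad: 0 raised (starts at 0 to 0.12), about 0.65 fully down and locked (mechanical end 0.70). A press of about 2 N near its end moves it to about 0.63, where the cam bites and it turns firm; it stays where it is put. Locking does not shift the stop.
- lever_tip (a point): End of the lock lever: a bar 8 mm thick with a 12 mm knob, reaching 56 mm to the rear from a pivot 34 mm behind the bed's centre line, 27 mm above the bench, in the middle of the stop carriage. Raised, it slopes up at 40 degrees, this end 63 mm high and 77 mm behind the centre line; locked, it is nearly level, 30 mm high and 90 mm behind. Moves with the stop.
- stop_face (a point): Centre of the stop's face against which the tube's end is to rest: a round anvil 10 mm in diameter, 39 mm above the bench, on the tube's axis. Axes as the jig's; the tube comes from +y.
- tube: Loose brass tube, 120 mm long, 10 mm diameter, about 60 g, lying in the vee groove along the jig's y and passing through the saw guide (2 mm play). Origin in its middle on its axis, 39 mm above the bench; y along it. It slides with under 1 N and may roll about its axis.
- tube_end (a point): Right end of the tube (on its axis), the one that comes to the stop; it starts just past the saw guide, 14 to 30 mm short of where the stop is to stand.
- tube_tail (a point): Left, free end of the tube (on its axis), 39 mm above the bench; at least 20 mm of it always hang free beyond the end of the vee bed, so it can be pushed on its end face, to the right (jig -y).
- wax_lump: Bystander: lump of beeswax, 28 x 34 x 16 mm, behind the jig's right end. Origin under its centre.
- tweezers: Bystander: steel tweezers, 126 mm long, 9 mm high, in front of the jig. Origin under the middle.
- screwdriver: Bystander: flat screwdriver, 157 mm long, fluted handle 20 mm thick, behind the jig's left end. Origin under the middle.
Things that resemble listed ones, but are neither listed nor needed, are in the scene too. Of the things that look like the tube, the largest one is meant.

How it is judged:
By the outcome, as a careful person would: the job done as asked, in the order asked, and still so for the second after the job is handed in, with the robot touching nothing.
It also fails if it takes over 64 s, if anything falls off the work surface, if the arm or the gripper's body presses on something with over 40 N, if the wrist force passes 120 N, or if a joint passes its speed limit or range.

## Working session

There is one attempt and no reset: what is moved stays moved. The work goes in short steps, Python scripts to look and compute and a tool call to move; the robot and the scene stay as the last step left them, time stands still between calls to the robot, and variables do not carry over. Pictures are saved under pics/ and viewed, and the job is handed in when it is done.

Besides the shell and the picture viewer there is one more tool, called after "Emit:" as name(argument=value, ...), one argument or row to a line, values as JSON. jog_arm: Moves the arm, as the interface text tells. Its arguments: {"type":"object","properties":{"rows":{"type":"array"}},"required":["rows"]}

```bash
mkdir -p pics; cat > h.py <<'E'
import numpy as np, cv2, json
from rig import bot, vision
def cap(name,tag):
    info=vision.camera_info(name)
    p,d=vision.capture(name)
    cv2.imwrite(f'pics/{tag}.png',p[:,:,::-1]); np.savez(f'pics/{tag}.npz',p=p,d=d,**{k:np.array(v) for k,v in info.items()})
    return p,d,info
def load(tag): 
    z=np.load(f'pics/{tag}.npz'); return z['p'],z['d'],{k:z[k] for k in z.files if k not in 'pd'}
def ray(info,u,v):
    f=240/np.tan(np.radians(info['vertical_fov'])/2)
    a=np.array([(u-info['cx'])/f,(v-info['cy'])/f],float); s=a.copy()
    for _ in range(30): s=a/(1+info['k1']*(s@s))
    return np.array([s[0],s[1],1.])
def pt_depth(info,d,u,v):
    return np.array(info['position'])+np.array(info['rotation'])@(ray(info,u,v)*d[int(round(v)),int(round(u))])
def pt_z(info,u,v,z):
    r=np.array(info['rotation'])@ray(info,u,v); c=np.array(info['position'])
    return c+r*(z-c[2])/r[2]
def proj(info,P):
    f=240/np.tan(np.radians(info['vertical_fov'])/2)
    q=np.array(info['rotation']).T@(np.array(P)-info['position']); s=q[:2]/q[2]; s=s*(1+info['k1']*(s@s))
    return f*s[0]+info['cx'],f*s[1]+info['cy']
def crop(tag,out,u0,v0,u1,v1,k):
    im=cv2.imread(f'pics/{tag}.png')[v0:v1,u0:u1]; cv2.imwrite(f'pics/{out}.png',cv2.resize(im,None,fx=k,fy=k,interpolation=cv2.INTER_CUBIC))
E
python3 - <<'E'
from h import *
for n in('top','scene'):
    p,d,i=cap(n,n+'0'); print(i)
s=bot.read_state(); print(s['time_s'],s['position'],s['tcp_rot'],s['force'],s['opening'])
E
```

```text
{'vertical_fov': 42.803085115836105, 'cx': 320.25955894255765, 'cy': 244.84681725816193, 'k1': -0.054196847454836945, 'position': array([0.41360737, 0.06496933, 1.10665237]), 'rotation': array([[-0.02266161, -0.99494774,  0.09780307],
       [-0.99952762,  0.02051657, -0.02288263],
       [ 0.02076044, -0.09827542, -0.99494268]])}
{'vertical_fov': 50.51983597104812, 'cx': 319.7175610766582, 'cy': 246.55650992500625, 'k1': -0.006801983623111147, 'position': array([ 0.02694649, -0.37430685,  0.59923243]), 'rotation': array([[ 0.63194468, -0.49768161,  0.59410348],
       [-0.77492091, -0.39391133,  0.49429894],
       [-0.0119794 , -0.77275279, -0.63459405]])}
0.1 [0.24975946 0.57223417 0.23267085] [[-9.16417988e-01  4.00221014e-01 -1.10090618e-03]
 [ 4.00222368e-01  9.16416610e-01 -1.62868420e-03]
 [ 3.57055066e-04 -1.93316277e-03 -9.99998068e-01]] [-0.16661161  0.01218346 -0.72527796] 0.9963725108780802
```

View pics/top0.png

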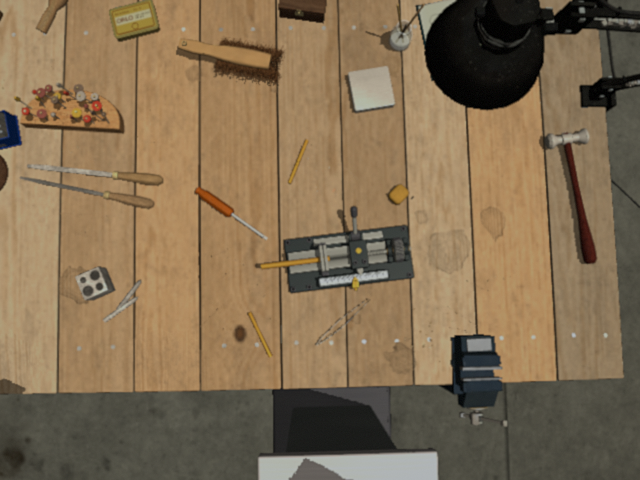

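View pics/scene0.png

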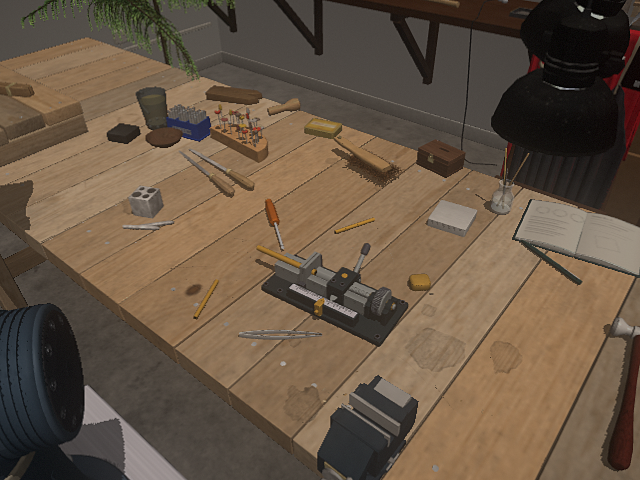

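The top view shows the jig at about (350,260): the wheel is at its right end (400,250) and the tube tail at (258,266). The rider is near (355,284) and the lever near (353,215).

```bash
python3 - <<'E'
from h import *
crop('top0','top0c',240,190,430,330,4)
crop('scene0','scene0c',240,210,430,350,4)
p,d,i=load('top0')
for u,v in [(350,300),(258,266),(399,250),(355,284),(353,212),(290,241),(288,291),(411,278),(404,225)]:
    print(u,v,pt_depth(i,d,u,v).round(4),pt_z(i,u,v,0.012).round(4))
E
```

```text
350 300 [ 0.4214 -0.0117  0.0023] [ 0.4213 -0.011   0.012 ]
258 266 [ 4.863e-01  1.530e-01 -4.000e-04] [0.4855 0.152  0.012 ]
399 250 [ 0.5046 -0.0943  0.0617] [ 0.509  -0.1019  0.012 ]
355 284 [ 0.4489 -0.019   0.0346] [ 0.4496 -0.0207  0.012 ]
353 212 [ 0.5713 -0.0165  0.0672] [ 0.5797 -0.0208  0.012 ]
290 241 [0.5293 0.094  0.0114] [0.5293 0.094  0.012 ]
288 291 [0.44   0.0995 0.0005] [0.4398 0.0992 0.012 ]
411 278 [ 0.4586 -0.1239 -0.0009] [ 0.4581 -0.1217  0.012 ]
404 225 [ 0.5539 -0.1123  0.0139] [ 0.5542 -0.1126  0.012 ]
```

View pics/top0c.png

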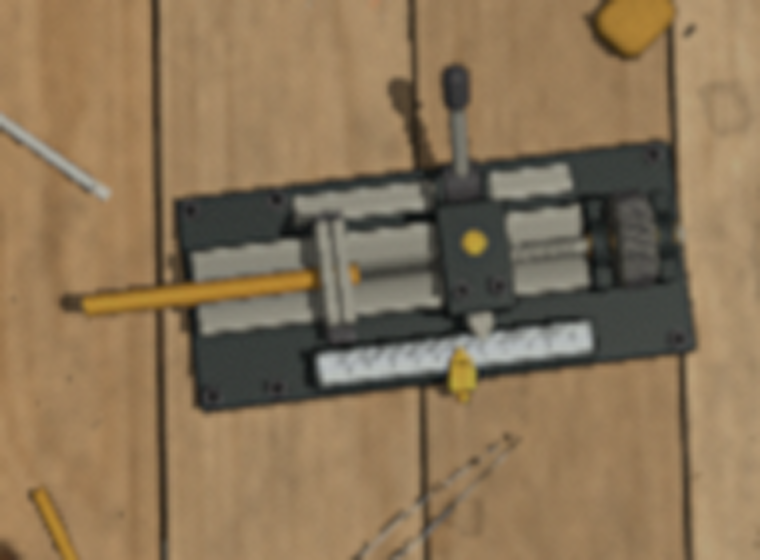

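View pics/scene0c.png

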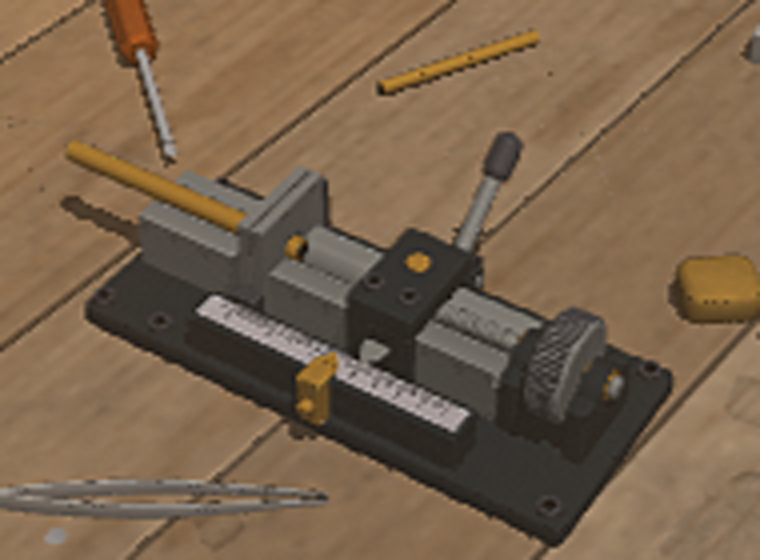

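```bash
cat >> h.py <<'E'
def jigT(): 
    z=np.load('jig.npz'); return z['o'],z['R']
def toj(P): o,R=jigT(); return R.T@(np.array(P)-o)
def tow(q): o,R=jigT(); return o+R@np.array(q)
E
python3 - <<'E'
from h import *
p,d,i=load('top0')
C=np.array([pt_z(i,*uv,0.012) for uv in [(284,240),(290,292.5),(413.5,277),(407,225.75)]])
print(C.round(4)); print([np.linalg.norm(C[k]-C[(k+1)%4]).round(4) for k in range(4)])
yv=(C[0]+C[1]-C[2]-C[3]);yv/=np.linalg.norm(yv)
xv=(C[0]+C[3]-C[1]-C[2]);xv/=np.linalg.norm(xv)
print(yv,xv, np.degrees(np.arctan2(-yv[0],yv[1])),np.degrees(np.arctan2(xv[1],xv[0])))
th=(np.arctan2(-yv[0],yv[1])+np.arctan2(xv[1],xv[0]))/2
R=np.array([[np.cos(th),-np.sin(th),0],[np.sin(th),np.cos(th),0],[0,0,1]])
o=C.mean(0)-R@np.array([0,-0.022,0.012]); np.savez('jig.npz',o=o,R=R); print(o,np.degrees(th))
for n,u,v,z in [('wheel',398,249,.061),('tail',261,266.5,.042),('tubeend',329,258.5,.042),('index',360.3,273,.034),('mark',355,277.5,.034),('knob',354,209,.065),('ancl',358.5,250.5,.06)]:
    print(n,toj(pt_z(i,u,v,z)).round(4))
print(vision.camera_info('wrist'))
E
```

```text
[[ 0.5313  0.1047  0.012 ]
 [ 0.437   0.0956  0.012 ]
 [ 0.4598 -0.1263  0.012 ]
 [ 0.5527 -0.118   0.012 ]]
[np.float64(0.0947), np.float64(0.2231), np.float64(0.0933), np.float64(0.2237)]
[-0.09877161  0.99511013  0.        ] [0.99569661 0.09267284 0.        ] 5.668438556907441 5.3173922735154155
[4.93086390e-01 1.09222014e-02 1.04083409e-17] 5.492915415211428
wheel [ 0.0034 -0.1044  0.061 ]
tail [0.0023 0.1339 0.042 ]
tubeend [0.0024 0.0147 0.042 ]
index [-0.0288 -0.0372  0.034 ]
mark [-0.0356 -0.027   0.034 ]
knob [ 0.0805 -0.0373  0.065 ]
ancl [ 0.0088 -0.0366  0.06  ]
{'vertical_fov': 68.4631473378086, 'cx': 318.05485117094526, 'cy': 237.65518875123283, 'k1': -0.05885212299085501, 'position': array([0.18570241, 0.60117899, 0.38448234]), 'rotation': array([[ 3.99904895e-01,  8.86275739e-01,  2.33648002e-01],
       [ 9.16556634e-01, -3.86662704e-01, -1.02058268e-01],
       [-1.08799015e-04,  2.54965228e-01, -9.66950216e-01]])}
```

```bash
cat >> h.py <<'E'
from scipy.spatial.transform import Rotation as Ro
def plan(jq,ang=None):
    """tool dp (mm) & turn to put TCP at jig pt jq with tool y along jig x, x along jig y, z down"""
    s=bot.read_state(); Rt=np.array(s['tcp_rot']); o,R=jigT()
    G=R@np.array([[0,1,0],[1,0,0],[0,0,-1.]])
    dp=Rt.T@(tow(jq)-s['position'])*1000
    print('t',round(s['time_s'],2),'dp',dp.round(1),'turn',np.degrees(Ro.from_matrix(Rt.T@G).as_rotvec()).round(2),'jigpos',(toj(s['position'])*1000).round(1),'F',np.array(s['force']).round(2),'op',round(s['opening'],3))
E
python3 - <<'E'
from h import *
plan([0.01,-0.1055,0.152])
E
```

```text
t 0.1 dp [-507.7 -504.2   81.5] turn [-1.100e-01  4.000e-02  6.092e+01] jigpos [-188.5  582.   232.7] F [-0.17  0.01 -0.73] op 0.996
```

Emit:
jog_arm(
  rows=[
    {"dp": [-34, -34, 0], "turn": [0, 0, 6], "grip": 0},
    {"dp": [-68, -67, 0], "turn": [0, 0, 12], "grip": 0},
    {"dp": [-102, -100, 0], "turn": [0, 0, 18], "grip": 0},
    {"dp": [-136, -134, 0], "turn": [0, 0, 24], "grip": 0},
    {"dp": [-170, -167, 0], "turn": [0, 0, 30], "grip": 0},
    {"dp": [-204, -200, 0], "turn": [0, 0, 36], "grip": 0},
    {"dp": [-238, -235, 0], "turn": [0, 0, 42], "grip": 0},
    {"dp": [-272, -268, 0], "turn": [0, 0, 48], "grip": 0},
    {"dp": [-306, -300, 0], "turn": [0, 0, 54], "grip": 0},
    {"dp": [-340, -335, 0], "turn": [0, 0, 60.9], "grip": 0},
  ],
)

```text
time_s: 1.1
position: [0.428, 0.128, 0.2335]
tcp_rot: [[-0.091, 0.996, 0.0], [0.996, 0.091, 0.0], [0.0, 0.0, -1.0]]
force: [1.5, 0.0, -0.5]
opening: 0.177
```

```bash
python3 - <<'E'
from h import *
plan([0.01,-0.1055,0.152])
E
```

```text
t 1.1 dp [-228.    64.6   81.5] turn [ 0.01 -0.01 -0.25] jigpos [-53.6 122.7 233.5] F [ 1.48  0.02 -0.46] op 0.177
```

Emit:
jog_arm(
  rows=[
    {"dp": [-40, 10, 12], "turn": [0, 0, 0], "grip": 0},
    {"dp": [-80, 20, 25], "turn": [0, 0, 0], "grip": 0},
    {"dp": [-120, 30, 40], "turn": [0, 0, 0], "grip": 0},
    {"dp": [-160, 40, 50], "turn": [0, 0, 0], "grip": 0},
    {"dp": [-200, 52, 60], "turn": [0, 0, 0], "grip": 0},
    {"dp": [-220, 62, 60], "turn": [0, 0, 0], "grip": 0},
    {"dp": [-220, 62, 60], "turn": [0, 0, 0], "grip": 0},
  ],
)

```text
time_s: 1.8
position: [0.5124, -0.0866, 0.1731]
tcp_rot: [[-0.092, 0.996, 0.002], [0.996, 0.092, -0.001], [-0.001, 0.002, -1.0]]
force: [-0.0, 0.5, -0.2]
opening: 0.005
```

```bash
python3 - <<'E'
from h import *
plan([0.01,-0.1055,0.152])
cap('wrist','w1');cap('top','t1')
E
```

```text
t 1.8 dp [-6.5  0.1 21.1] turn [ 0.1   0.08 -0.21] jigpos [  9.9 -99.  173.1] F [-0.01  0.51 -0.16] op 0.005
```

View pics/w1.png

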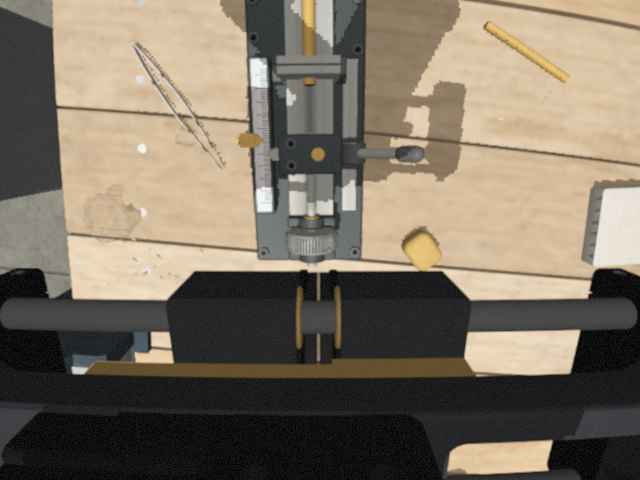

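```bash
python3 - <<'E'
from h import *
crop('w1','w1c',235,0,435,270,3)
crop('w1','w1d',235,130,315,180,9)
E
```

```text
(no output)
```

View pics/w1c.png

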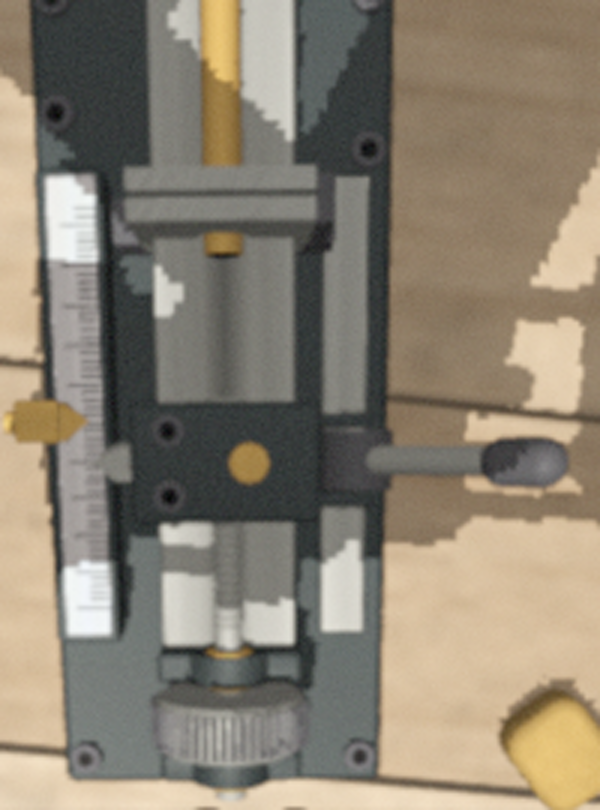

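View pics/w1d.png

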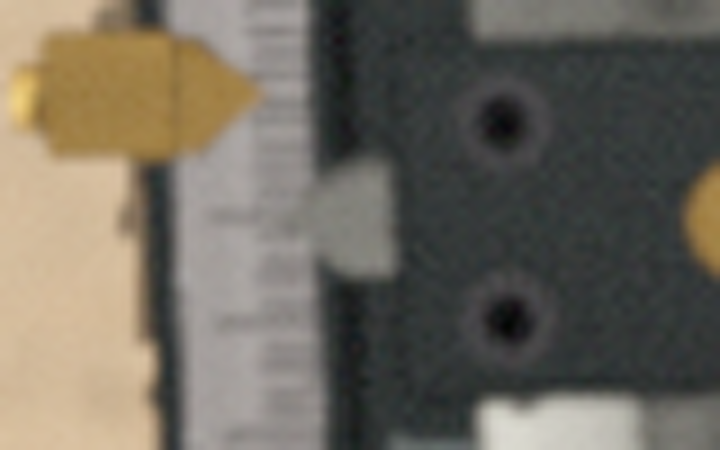

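```bash
python3 - <<'E'
from h import *
p,d,i=load('w1')
for n,u,v,z in [('wheeltop-upperedge',312,228.5,.061),('wheeltop-loweredge',312,254,.055),('tubeendtop',309.5,80,.044),('index',269,154.2,.034),('mark',264.1,140.4,.034),('knob',411,154,.066),('BL',320+(-62),259,.012),('BR',235+380/3,775/3,.012)]:
    print(n,toj(pt_z(i,u,v,z)).round(4),toj(pt_depth(i,d,u,v)).round(4))
# depth map of wheel region
for v in range(226,262,3): print(v,[tuple((toj(pt_depth(i,d,u,v))*1000).round(0).astype(int)) for u in (296,304,312,320,328)])
E
```

```text
wheeltop-upperedge [ 0.0054 -0.0905  0.061 ] [ 0.0051 -0.0941  0.0461]
wheeltop-loweredge [ 0.0051 -0.1129  0.055 ] [ 0.0052 -0.1117  0.0591]
tubeendtop [0.004  0.0191 0.044 ] [0.004  0.0191 0.0438]
index [-0.0293 -0.0353  0.034 ] [-0.0293 -0.0353  0.034 ]
mark [-0.0328 -0.0245  0.034 ] [-0.0328 -0.0245  0.0342]
knob [ 0.0771 -0.0345  0.066 ] [ 0.0763 -0.0345  0.0688]
BL [-0.0461 -0.1312  0.012 ] [-4.820e-02 -1.351e-01  1.000e-04]
BR [ 0.0507 -0.1309  0.012 ] [ 0.0524 -0.1352 -0.001 ]
226 [(np.int64(-8), np.int64(-93), np.int64(39)), (np.int64(-1), np.int64(-92), np.int64(45)), (np.int64(5), np.int64(-92), np.int64(46)), (np.int64(12), np.int64(-93), np.int64(44)), (np.int64(18), np.int64(-94), np.int64(39))]
229 [(np.int64(-9), np.int64(-97), np.int64(34)), (np.int64(-2), np.int64(-97), np.int64(35)), (np.int64(5), np.int64(-95), np.int64(46)), (np.int64(12), np.int64(-97), np.int64(35)), (np.int64(18), np.int64(-97), np.int64(35))]
232 [(np.int64(-8), np.int64(-97), np.int64(44)), (np.int64(-1), np.int64(-97), np.int64(45)), (np.int64(5), np.int64(-97), np.int64(44)), (np.int64(12)
[... 1472 characters left out ...]
53 [(np.int64(-8), np.int64(-112), np.int64(56)), (np.int64(-1), np.int64(-110), np.int64(61)), (np.int64(5), np.int64(-110), np.int64(61)), (np.int64(12), np.int64(-111), np.int64(59)), (np.int64(18), np.int64(-117), np.int64(40))]
256 [(np.int64(-9), np.int64(-119), np.int64(40)), (np.int64(-2), np.int64(-118), np.int64(45)), (np.int64(5), np.int64(-117), np.int64(48)), (np.int64(12), np.int64(-118), np.int64(45)), (np.int64(18), np.int64(-120), np.int64(39))]
259 [(np.int64(-9), np.int64(-122), np.int64(39)), (np.int64(-2), np.int64(-120), np.int64(46)), (np.int64(5), np.int64(-120), np.int64(47)), (np.int64(12), np.int64(-120), np.int64(45)), (np.int64(18), np.int64(-123), np.int64(39))]
```

```bash
python3 - <<'E'
from h import *
z=np.load('jig.npz'); o=z['o']; 
w=tow([.0052,-.1047,0])   # wheel -> true (0,-.107)
th=np.radians(5.85); R=np.array([[np.cos(th),-np.sin(th),0],[np.sin(th),np.cos(th),0],[0,0,1]])
np.savez('jig.npz',o=w-R@np.array([0,-.107,0]),R=R)
plan([0.011,-0.107,0.076])
p,d,i=load('w1')
for n,u,v,z in [('tube',309.5,80,.044),('tube2',308.5,30,.044),('index',269,154.2,.034),('mark',264.1,140.4,.034),('knob',411,154,.066),('BL',258,259,.012),('BR',361.7,258.3,.012)]:
    print(n,toj(pt_z(i,u,v,z)).round(4))
E
```

```text
t 1.9 dp [-9.4  8.8 97.1] turn [-0.09 -0.07 -0.41] jigpos [  2.4 -97.7 173.1] F [-0.41  0.44 -0.4 ] op 0.005
tube [-0.0004  0.0168  0.044 ]
tube2 [-0.0006  0.0513  0.044 ]
index [-0.034  -0.0374  0.034 ]
mark [-0.0375 -0.0265  0.034 ]
knob [ 0.0723 -0.0373  0.066 ]
BL [-0.0514 -0.1332  0.012 ]
BR [ 0.0453 -0.1334  0.012 ]
```

Emit:
jog_arm(
  rows=[
    {"dp": [-5, 5, 30], "turn": [0, 0, -0.4], "grip": 0},
    {"dp": [-9.4, 8.8, 60], "turn": [0, 0, -0.4], "grip": 0},
    {"dp": [-9.4, 8.8, 80], "turn": [0, 0, -0.4], "grip": 0},
    {"dp": [-9.4, 8.8, 92], "turn": [0, 0, -0.4], "grip": 0},
    {"dp": [-9.4, 8.8, 97], "turn": [0, 0, -0.4], "grip": 0},
    {"dp": [-9.4, 8.8, 97], "turn": [0, 0, -0.4], "grip": 0},
    {"dp": [-9.4, 8.8, 97], "turn": [0, 0, -0.4], "grip": 0},
  ],
)

```text
time_s: 2.6
position: [0.5205, -0.0917, 0.0774]
tcp_rot: [[-0.103, 0.995, 0.001], [0.995, 0.103, -0.001], [-0.001, 0.001, -1.0]]
force: [-0.1, 0.0, 0.6]
opening: 0.004
```

```bash
python3 - <<'E'
from h import *
plan([0.011,-0.107,0.076])
cap('wrist','w2');crop('w2','w2c',160,100,460,325,2)
plan([0.011,-0.107,0.076])
E
```

```text
t 2.6 dp [ 0.1 -1.3  1.4] turn [0.07 0.04 0.09] jigpos [  12.3 -107.1   77.4] F [-0.11  0.04  0.56] op 0.004
t 2.65 dp [ 0.3 -1.4  1.5] turn [0.1  0.05 0.08] jigpos [  12.4 -107.3   77.5] F [ 0.01  0.65 -0.05] op 0.007
```

View pics/w2.png

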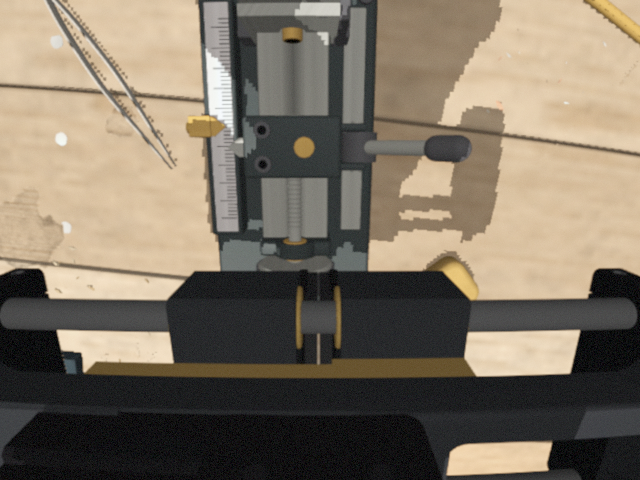

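The wrist view shows the rider tip at about (222,126) and the pointer at about (236,147). The wheel is just under the gripper. Next I lower the fingertip until it touches.

Emit:
jog_arm(
  rows=[
    {"dp": [0, -1, 3], "turn": [0, 0, 0], "grip": 0},
    {"dp": [0, -1, 4], "turn": [0, 0, 0], "grip": 0},
    {"dp": [0, -1, 4.5], "turn": [0, 0, 0], "grip": 0},
    {"dp": [0, -1, 5], "turn": [0, 0, 0], "grip": 0},
    {"dp": [0, -1, 5], "turn": [0, 0, 0], "grip": 0},
  ],
)

```text
time_s: 3.15
position: [0.5191, -0.0921, 0.0717]
tcp_rot: [[-0.103, 0.995, 0.0], [0.995, 0.103, -0.0], [-0.0, 0.0, -1.0]]
force: [-0.9, 0.1, 1.5]
opening: 0.006
```

Emit:
jog_arm(
  rows=[
    {"dp": [0, 0, 0.5], "turn": [0, 0, 0], "grip": 0},
    {"dp": [0, 0, 1], "turn": [0, 0, 0], "grip": 0},
    {"dp": [0, 0, 1], "turn": [0, 0, 0], "grip": 0},
  ],
)

```text
time_s: 3.45
position: [0.5192, -0.0921, 0.0714]
tcp_rot: [[-0.103, 0.995, 0.0], [0.995, 0.103, -0.0], [-0.0, 0.0, -1.0]]
force: [-1.9, 0.4, 9.4]
opening: 0.003
```

Emit:
jog_arm(
  rows=[
    {"dp": [0, -2, -0.2], "turn": [0, 0, 0], "grip": 0},
    {"dp": [0, -5, -0.2], "turn": [0, 0, 0], "grip": 0},
    {"dp": [0, -8, -0.2], "turn": [0, 0, 0], "grip": 0},
    {"dp": [0, -11, -0.2], "turn": [0, 0, 0], "grip": 0},
    {"dp": [0, -14, -0.2], "turn": [0, 0, 0], "grip": 0},
    {"dp": [0, -17, -0.2], "turn": [0, 0, 0], "grip": 0},
    {"dp": [0, -20, -0.2], "turn": [0, 0, 0], "grip": 0},
    {"dp": [0, -22, -0.2], "turn": [0, 0, 0], "grip": 0},
    {"dp": [0, -22, -0.2], "turn": [0, 0, 0], "grip": 0},
  ],
)

```text
time_s: 4.35
position: [0.4972, -0.0945, 0.0713]
tcp_rot: [[-0.103, 0.995, 0.001], [0.995, 0.103, -0.001], [-0.001, 0.0, -1.0]]
force: [-1.4, -0.3, 6.2]
opening: -0.002
```

```bash
cat >> h.py <<'E'
def idx(tag):
    p,d,i=cap('wrist',tag)
    u,v=proj(i,tow([-.036,-.031,.034])); u0=int(u)-45; v0=max(0,int(v)-32); print('crop0',u0,v0)
    crop(tag,tag+'d',u0,v0,u0+80,v0+64,9)
E
python3 - <<'E'
from h import *
plan([0.011,-0.107,0.072])
idx('w3')
E
```

```text
t 4.35 dp [ 0.6 22.2 -0.7] turn [0.03 0.04 0.07] jigpos [ -11.2 -107.6   71.3] F [-1.39 -0.29  6.17] op -0.002
crop0 225 101
```

View pics/w3d.png

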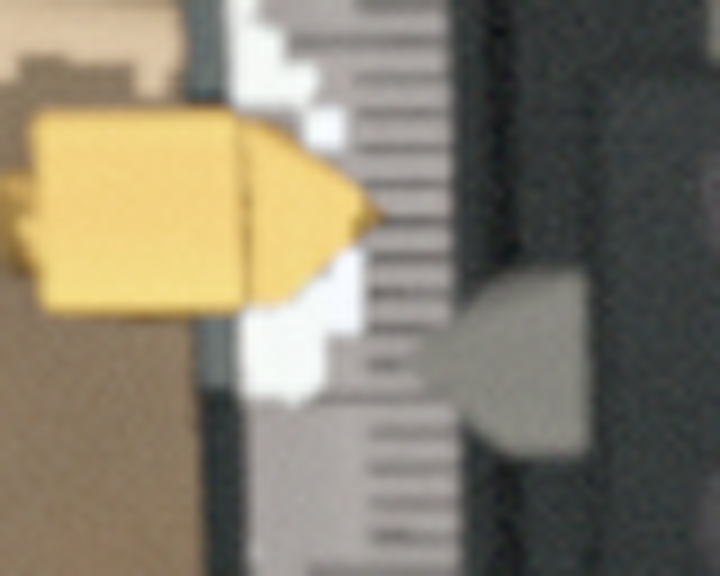

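```bash
cat >> h.py <<'E'
def gap(tag,u0,v0,m,s):
    p,d,i=load(tag)
    a,b=[toj(pt_z(i,u0+(q[0]+.5)/9-.5,v0+(q[1]+.5)/9-.5,.034))*1000 for q in (m,s)]
    print('mark',a.round(2),'index',b.round(2),'gap',(a-b)[1].round(2))
E
python3 - <<'E'
from h import *
gap('w3',225,101,(383,213),(412,365))
E
```

```text
mark [-37.68 -26.42  34.  ] index [-36.26 -34.88  34.  ] gap 8.46
```

Emit:
jog_arm(
  rows=[
    {"dp": [0, 0, -4], "turn": [0, 0, 0], "grip": 0},
    {"dp": [0, 6, -6], "turn": [0, 0, 0], "grip": 0},
    {"dp": [0, 16, -6], "turn": [0, 0, 0], "grip": 0},
    {"dp": [0, 24, -5], "turn": [0, 0, 0], "grip": 0},
    {"dp": [0, 24, -2], "turn": [0, 0, 0], "grip": 0},
    {"dp": [0, 24, 0], "turn": [0, 0, 0], "grip": 0},
    {"dp": [0, 24, 0.2], "turn": [0, 0, 0], "grip": 0},
    {"dp": [0, 22, 0.2], "turn": [0, 0, 0], "grip": 0},
    {"dp": [0, 19, 0.2], "turn": [0, 0, 0], "grip": 0},
    {"dp": [0, 15, 0.2], "turn": [0, 0, 0], "grip": 0},
  ],
)

```text
time_s: 5.4
position: [0.5142, -0.0928, 0.0718]
tcp_rot: [[-0.102, 0.995, 0.005], [0.995, 0.102, -0.001], [-0.001, 0.005, -1.0]]
force: [1.9, 2.7, 13.1]
opening: 0.007
```

Emit:
jog_arm(
  rows=[
    {"dp": [0, -4, 0], "turn": [0, 0, 0], "grip": 0},
    {"dp": [0, -8, 0], "turn": [0, 0, 0], "grip": 0},
    {"dp": [0, -12, 0], "turn": [0, 0, 0], "grip": 0},
    {"dp": [0, -15, 0], "turn": [0, 0, 0], "grip": 0},
    {"dp": [0, -15, 0], "turn": [0, 0, 0], "grip": 0},
  ],
)

```text
time_s: 5.9
position: [0.4965, -0.0945, 0.0711]
tcp_rot: [[-0.103, 0.995, -0.001], [0.995, 0.103, -0.001], [-0.0, -0.001, -1.0]]
force: [-0.7, -1.8, 6.9]
opening: 0.003
```

```bash
python3 - <<'E'
from h import *
plan([0.011,-0.107,0.072])
idx('w4')
E
```

```text
t 5.9 dp [ 0.4 22.9 -1. ] turn [-0.04  0.03  0.08] jigpos [ -11.9 -107.5   71.1] F [-0.72 -1.81  6.94] op 0.003
crop0 227 101
```

View pics/w4d.png

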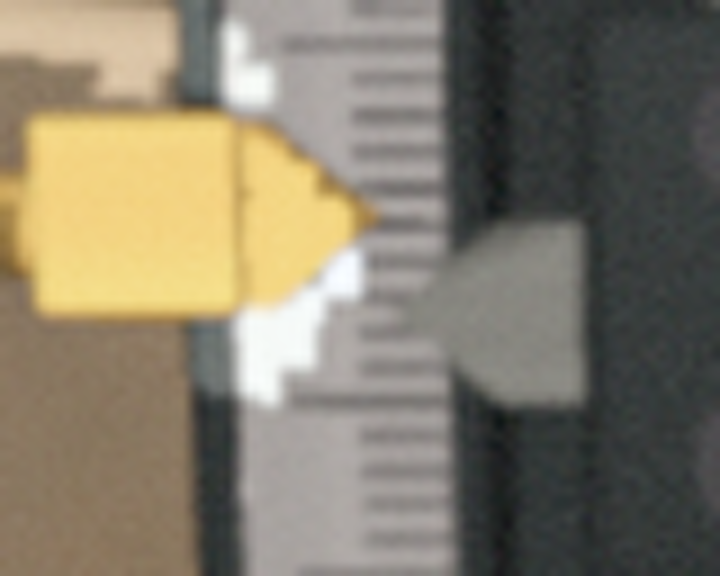

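Emit:
jog_arm(
  rows=[
    {"dp": [0, 0, -4], "turn": [0, 0, 0], "grip": 0},
    {"dp": [0, 6, -6], "turn": [0, 0, 0], "grip": 0},
    {"dp": [0, 16, -6], "turn": [0, 0, 0], "grip": 0},
    {"dp": [0, 24, -5], "turn": [0, 0, 0], "grip": 0},
    {"dp": [0, 24, -2], "turn": [0, 0, 0], "grip": 0},
    {"dp": [0, 24, 0], "turn": [0, 0, 0], "grip": 0},
    {"dp": [0, 24, 0], "turn": [0, 0, 0], "grip": 0},
    {"dp": [0, 22, 0], "turn": [0, 0, 0], "grip": 0},
    {"dp": [0, 19, 0], "turn": [0, 0, 0], "grip": 0},
    {"dp": [0, 15, 0], "turn": [0, 0, 0], "grip": 0},
  ],
)

```text
time_s: 6.95
position: [0.5142, -0.0928, 0.0718]
tcp_rot: [[-0.102, 0.995, 0.005], [0.995, 0.102, -0.001], [-0.001, 0.005, -1.0]]
force: [2.7, 3.2, 13.4]
opening: 0.006
```

Emit:
jog_arm(
  rows=[
    {"dp": [0, -4, 0], "turn": [0, 0, 0], "grip": 0},
    {"dp": [0, -8, 0], "turn": [0, 0, 0], "grip": 0},
    {"dp": [0, -12, 0], "turn": [0, 0, 0], "grip": 0},
    {"dp": [0, -15, 0], "turn": [0, 0, 0], "grip": 0},
    {"dp": [0, -15, 0], "turn": [0, 0, 0], "grip": 0},
  ],
)

```text
time_s: 7.45
position: [0.4963, -0.0944, 0.0713]
tcp_rot: [[-0.103, 0.995, -0.001], [0.995, 0.103, -0.0], [-0.0, -0.001, -1.0]]
force: [-2.1, -0.0, 12.5]
opening: 0.009
```

```bash
python3 - <<'E'
from h import *
plan([0.011,-0.107,0.072])
idx('w5')
E
```

```text
t 7.45 dp [ 0.4 23.1 -0.8] turn [-0.06  0.02  0.09] jigpos [ -12.1 -107.4   71.3] F [-2.08 -0.04 12.5 ] op 0.009
crop0 227 101
```

View pics/w5d.png

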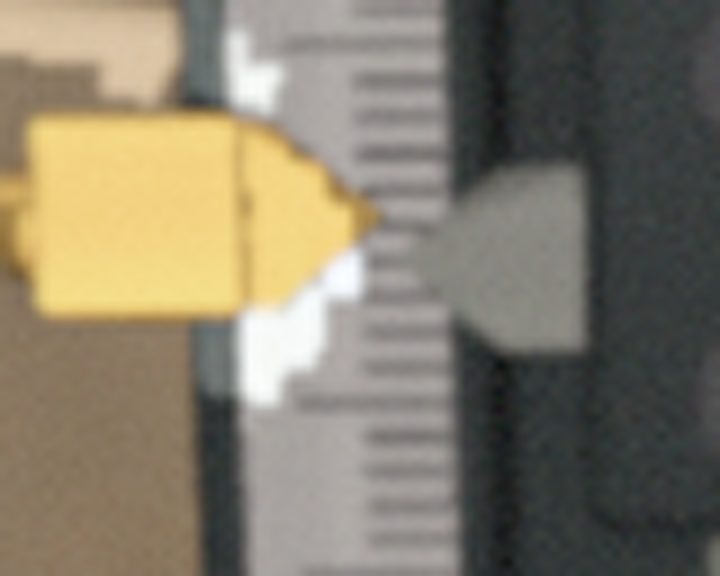

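```bash
python3 - <<'E'
from h import *
gap('w4',227,101,(378,217),(405,314))
gap('w5',227,101,(378,215),(405,258.5))
E
```

```text
mark [-37.66 -26.5   34.  ] index [-36.26 -31.88  34.  ] gap 5.38
mark [-37.82 -26.34  34.  ] index [-36.33 -28.75  34.  ] gap 2.41
```

Emit:
jog_arm(
  rows=[
    {"dp": [0, 0, -4], "turn": [0, 0, 0], "grip": 0},
    {"dp": [0, 6, -6], "turn": [0, 0, 0], "grip": 0},
    {"dp": [0, 16, -6], "turn": [0, 0, 0], "grip": 0},
    {"dp": [0, 24, -5], "turn": [0, 0, 0], "grip": 0},
    {"dp": [0, 24, -2], "turn": [0, 0, 0], "grip": 0},
    {"dp": [0, 24, -0.2], "turn": [0, 0, 0], "grip": 0},
    {"dp": [0, 24, -0.2], "turn": [0, 0, 0], "grip": 0},
    {"dp": [0, 22, -0.2], "turn": [0, 0, 0], "grip": 0},
    {"dp": [0, 19, -0.2], "turn": [0, 0, 0], "grip": 0},
    {"dp": [0, 15, -0.2], "turn": [0, 0, 0], "grip": 0},
  ],
)

```text
time_s: 8.5
position: [0.5138, -0.0928, 0.0719]
tcp_rot: [[-0.102, 0.995, 0.004], [0.995, 0.102, -0.001], [-0.001, 0.004, -1.0]]
force: [1.6, 3.7, 12.9]
opening: 0.007
```

Emit:
jog_arm(
  rows=[
    {"dp": [0, -4, 0], "turn": [0, 0, 0], "grip": 0},
    {"dp": [0, -8, 0], "turn": [0, 0, 0], "grip": 0},
    {"dp": [0, -8, 0], "turn": [0, 0, 0], "grip": 0},
    {"dp": [0, -8, 0], "turn": [0, 0, 0], "grip": 0},
  ],
)

```text
time_s: 8.9
position: [0.5043, -0.0938, 0.0721]
tcp_rot: [[-0.103, 0.995, 0.001], [0.995, 0.103, -0.001], [-0.001, 0.001, -1.0]]
force: [-0.3, 0.5, 12.1]
opening: 0.005
```

```bash
python3 - <<'E'
from h import *
plan([0.011,-0.107,0.072])
idx('w6')
E
```

```text
t 8.9 dp [ 0.5 15.1  0.1] turn [0.07 0.05 0.06] jigpos [  -4.1 -107.5   72.1] F [-0.33  0.54 12.13] op 0.005
crop0 212 101
```

View pics/w6d.png

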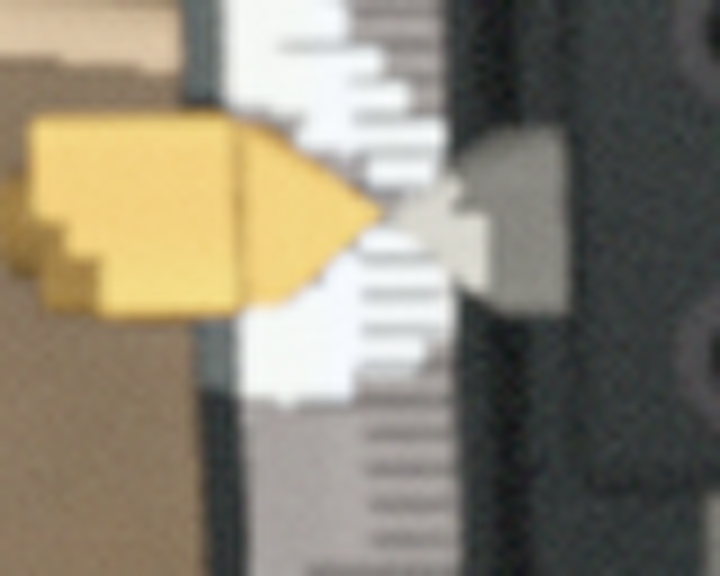

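```bash
python3 - <<'E'
from h import *
gap('w6',212,101,(380,213),(390,216))
gap('w6',212,101,(240,117),(566,128))
gap('w6',212,101,(240,313),(566,315))
gap('w5',227,101,(240,115),(583,163))
gap('w5',227,101,(240,314),(583,352))
crop('w6','w6z',240,114,280,144,20)
E
```

```text
mark [-37.53 -26.28  34.  ] index [-36.96 -26.45  34.  ] gap 0.17
mark [-45.36 -20.93  34.  ] index [-26.71 -21.64  34.  ] gap 0.71
mark [-45.87 -31.81  34.  ] index [-26.97 -32.01  34.  ] gap 0.2
mark [-45.53 -20.81  34.  ] index [-26.04 -23.51  34.  ] gap 2.69
mark [-45.94 -31.8   34.  ] index [-26.2  -33.98  34.  ] gap 2.18
```

View pics/w6z.png

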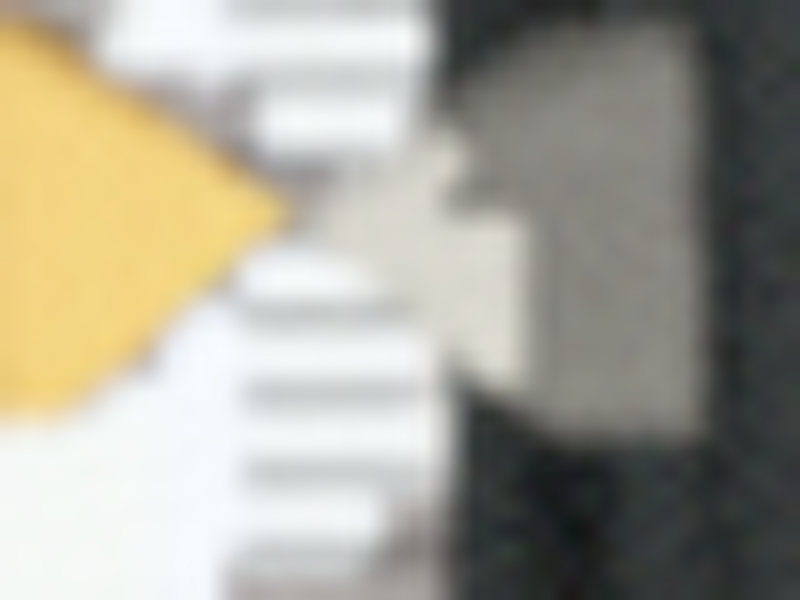

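Emit:
jog_arm(
  rows=[
    {"dp": [0, -1, 0], "turn": [0, 0, 0], "grip": 0},
    {"dp": [0, -2, 0], "turn": [0, 0, 0], "grip": 0},
    {"dp": [0, -2, 0], "turn": [0, 0, 0], "grip": 0},
    {"dp": [0, -2, -2], "turn": [0, 0, 0], "grip": 0},
    {"dp": [0, -2, -6], "turn": [0, 0, 0], "grip": 0},
    {"dp": [30, -2, -20], "turn": [0, 0, 0], "grip": 0},
    {"dp": [40, -25, -40], "turn": [0, 0, 0], "grip": 0},
    {"dp": [40, -25, -40], "turn": [0, 0, 0], "grip": 0},
    {"dp": [40, -25, -40], "turn": [0, 0, 0], "grip": 0},
  ],
)

```text
time_s: 9.85
position: [0.475, -0.0563, 0.1109]
tcp_rot: [[-0.103, 0.995, 0.0], [0.995, 0.103, -0.0], [-0.0, 0.0, -1.0]]
force: [-0.2, 0.9, 0.1]
opening: 0.007
```

```bash
python3 - <<'E'
from h import *
plan([0.011,-0.107,0.072])
idx('w7');cap('top','t7');cap('scene','s7')
crop('s7','s7c',280,250,400,340,6)
E
```

```text
t 9.85 dp [-39.7  40.3  38.9] turn [0.02 0.02 0.07] jigpos [-29.4 -67.3 110.9] F [-0.19  0.88  0.05] op 0.007
crop0 263 167
```

View pics/w7d.png

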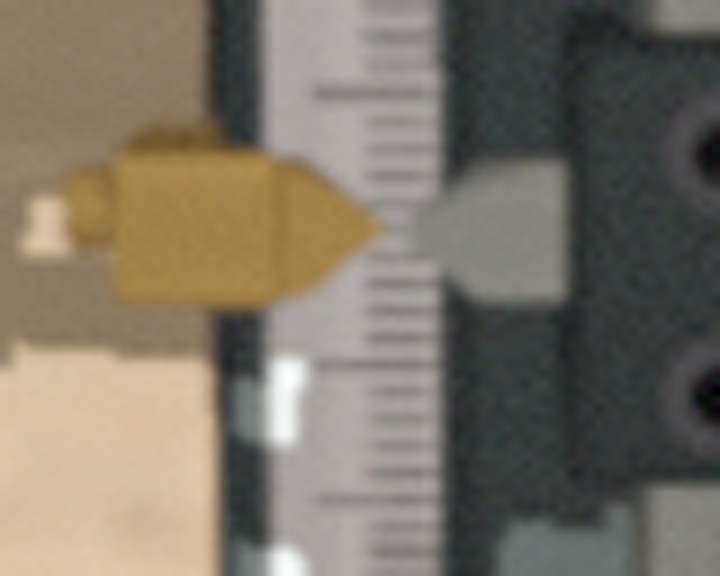

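View pics/s7c.png

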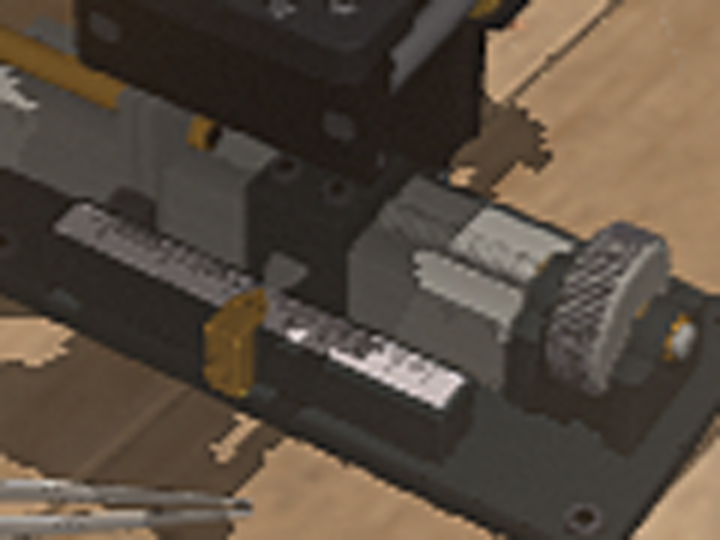

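```bash
python3 - <<'E'
from h import *
p,d,i=load('w7'); g=p.astype(float).mean(2)
J=lambda u,v:toj(pt_z(i,u,v,.034))*1000
def edges(col,lo,hi,lvl):
    c=g[lo:hi,col]; idx=np.where(c>lvl)[0]
    a=idx[0]; b=idx[-1]
    ea=lo+a-(c[a]-lvl)/(c[a]-c[a-1]); eb=lo+b+(c[b]-lvl)/(c[b]-c[b+1]); return ea,eb
print('pointer')
for u in range(314,326):
    print(u,[round(x,2) for x in edges(u,180,206,95)], J(u,np.mean(edges(u,180,206,95))).round(2))
s=(p[:,:,0].astype(float)-p[:,:,2]); 
print('rider')
for u in range(277,307):
    c=s[178:206,u]; idx=np.where(c>50)[0]
    if len(idx)<1: continue
    a,b=idx[0],idx[-1]; ea=178+a-(c[a]-50)/(c[a]-c[a-1]); eb=178+b+(c[b]-50)/(c[b]-c[b+1])
    print(u,round(ea,2),round(eb,2),J(u,(ea+eb)/2).round(2))
# bed/scale edge direction: right edge of scale (bright->dark)
pts=[]
for v in range(170,260):
    c=g[v,300:325]; k=np.where((c[:-1]>110)&(c[1:]<=110))[0]
    if len(k): k=k[0]; pts.append(J(300+k+(c[k]-110)/(c[k]-c[k+1]),v)[:2])
pts=np.array(pts); 
for _ in range(3):
    q=np.polyfit(pts[:,1],pts[:,0],1); r=pts[:,0]-np.polyval(q,pts[:,1]); pts=pts[abs(r)<2*r.std()+1e-6]
print('scale edge slope dx/dy deg',np.degrees(q[0]),r.std())
E
```

```text
pointer
314 [np.float64(186.6), np.float64(198.76)] [-32.15 -26.62  34.  ]
315 [np.float64(186.05), np.float64(199.49)] [-31.5  -26.68  34.  ]
316 [np.float64(185.43), np.float64(199.86)] [-30.85 -26.59  34.  ]
317 [np.float64(185.11), np.float64(200.14)] [-30.2  -26.58  34.  ]
318 [np.float64(184.93), np.float64(200.14)] [-29.55 -26.52  34.  ]
319 [np.float64(184.76), np.float64(200.2)] [-28.9  -26.48  34.  ]
320 [np.float64(184.63), np.float64(200.17)] [-28.26 -26.43  34.  ]
321 [np.float64(184.56), np.float64(200.16)] [-27.61 -26.41  34.  ]
322 [np.float64(184.39), np.float64(200.1)] [-26.96 -26.33  34.  ]
323 [np.float64(184.41), np.float64(200.03)] [-26.31 -26.31  34.  ]
324 [np.float64(184.49), np.float64(200.06)] [-25.66 -26.35  34.  ]
325 [np.float64(184.98), np.float64(199.38)] [-25.01 -26.28  34.  ]
rider
277 181.67 200.96 [-56.16 -25.74  34.  ]
278 180.71 201.22 [-55.51 -25.52  34.  ]
279 180.44 201.25 [-54.85 -25.44  34.  ]
280 180.15 201.0 [-54.2  -25.27  34.  ]
281 179.86 200.92 [-53.55 -25.15  34.  ]
282 180.0 200.96 [-52.9  -25.21  34.  ]
283 180.27 201.0 [-52.25 -25.
[... 230 characters left out ...]
[-48.38 -26.23  34.  ]
290 183.21 200.79 [-47.73 -26.19  34.  ]
291 183.4 200.69 [-47.08 -26.22  34.  ]
292 183.67 200.51 [-46.43 -26.25  34.  ]
293 184.17 200.11 [-45.78 -26.28  34.  ]
294 184.49 199.62 [-45.13 -26.22  34.  ]
295 184.57 199.51 [-44.48 -26.22  34.  ]
296 184.87 199.32 [-43.83 -26.25  34.  ]
297 185.47 198.84 [-43.18 -26.29  34.  ]
298 186.19 198.25 [-42.53 -26.33  34.  ]
299 186.9 197.25 [-41.88 -26.24  34.  ]
300 187.77 196.24 [-41.23 -26.19  34.  ]
301 188.43 195.37 [-40.58 -26.12  34.  ]
302 189.26 194.68 [-39.94 -26.17  34.  ]
303 189.94 194.03 [-39.29 -26.18  34.  ]
304 190.88 193.21 [-38.64 -26.21  34.  ]
scale edge slope dx/dy deg -0.873767179089751 0.2903544757058438
```

```bash
python3 - <<'E'
from h import *
p,d,i=load('w1')
def ang(a,b,z):
    A=toj(pt_z(i,*[(a[0]+.5)/3-.5+235,(a[1]+.5)/3-.5],z))*1e3;B=toj(pt_z(i,*[(b[0]+.5)/3-.5+235,(b[1]+.5)/3-.5],z))*1e3
    print(A.round(1),B.round(1),np.degrees(np.arctan2((A-B)[0],(A-B)[1])).round(2),np.degrees(np.arctan2((A-B)[1],(A-B)[0])).round(2))
ang((32,10),(68,770),.012)
ang((394,10),(379,770),.012)
ang((45,180),(64,636),.032)   # scale left edge
ang((96,178),(114,634),.032)
ang((335,178),(320,630),.03)
ang((378,775),(70,778),.012)
ang((122,170),(318,170),.062)
# w7 ticks long: 
p,d,i=load('w7'); g=p.astype(float).mean(2)
J=lambda u,v:toj(pt_z(i,u,v,.034))*1000
# track dark ticks: for long ticks near v=177,207.5,222.5, rows min by column
for v0 in (177,207,222):
    P=[]
    for u in range(299,311):
        c=g[v0-3:v0+4,u]; k=int(np.argmin(c)); 
        if 0<k<6:
            a,b,cc=c[k-1],c[k],c[k+1]; P.append(J(u,v0-3+k+.5*(a-cc)/(a-2*b+cc))[:2])
    P=np.array(P); q=np.polyfit(P[:,0],P[:,1],1); print(v0,len(P),'tick slope deg',np.degrees(q[0]).round(2), (P[:,1]-np.polyval(q,P[:,0])).std().round(3))
E
```

```text
[-51.5  81.7  12. ] [ -51.9 -130.6   12. ] 0.1 89.9
[45.  80.6 12. ] [  44.6 -131.5   12. ] 0.09 89.91
[-46.4  34.3  32. ] [-47.3 -84.6  32. ] 0.41 89.59
[-33.3  34.5  32. ] [-33.2 -84.2  32. ] -0.06 90.06
[28.  34.3 30. ] [ 24.8 -84.   30. ] 1.58 88.42
[  44.4 -133.1   12. ] [ -51.4 -133.2   12. ] 89.98 0.02
[-23.3  29.5  62. ] [21.6 29.  62. ] -89.39 179.39
177 12 tick slope deg 0.1 0.023
207 9 tick slope deg 0.16 0.009
222 8 tick slope deg 0.26 0.012
```

Emit:
jog_arm(
  rows=[
    {"dp": [0, 10, 0], "turn": [0, 0, 0], "grip": 0},
    {"dp": [-20, 30, 5], "turn": [0, 0, 0], "grip": 0},
    {"dp": [-30, 35, 15], "turn": [0, 0, 0], "grip": 0},
    {"dp": [-30, 35, 20], "turn": [0, 0, 0], "grip": 0},
    {"dp": [-30, 35, 20], "turn": [0, 0, 0], "grip": 0},
    {"dp": [-30, 35, 20], "turn": [0, 0, 0], "grip": 0},
  ],
)

```text
time_s: 10.6
position: [0.5116, -0.0818, 0.0901]
tcp_rot: [[-0.103, 0.995, -0.003], [0.995, 0.103, 0.001], [0.002, -0.003, -1.0]]
force: [-0.1, -0.0, 0.2]
opening: 0.007
```

```bash
cat > e.py <<'E'
from h import *
def run(tag):
    idx(tag)
    p,d,i=load(tag); print('cam jig',toj(i['position']).round(3))
    J=lambda u,v:toj(pt_z(i,u,v,.034))*1000
    g=p.astype(float).mean(2); s=(p[:,:,0].astype(float)-p[:,:,2])
    def scan(im,x0,x1,lvl):
        out=[]
        for x in np.arange(x0,x1,.5):
            A=[proj(i,tow([x/1e3,y/1e3,.034])) for y in np.arange(-35,-17.9,.1)]
            A=np.array(A,np.float32); c=cv2.remap(im.astype(np.float32),A[:,0].reshape(1,-1),A[:,1].reshape(1,-1),cv2.INTER_LINEAR)[0]
            k=np.where(c>lvl)[0]
            if len(k): out.append((x,-35+.1*k[0],-35+.1*k[-1],(-35+.1*k[0]-35+.1*k[-1])/2))
        return np.array(out)
    P=scan(g,-31.5,-26,95); Rr=scan(s,-46,-38.4,50)
    print(P.round(2)); print(Rr.round(2)); print('pointer',np.median(P[:,3]),'rider',np.median(Rr[:,3]))
E
python3 - <<'E'
from e import *
plan([0.005,-0.107,0.072])
run('w8')
crop('w8','w8z',250,120,340,190,8)
E
```

```text
t 10.6 dp [-10.7   0.6  18.1] turn [-0.16 -0.09  0.05] jigpos [  4.4 -96.4  90.1] F [-0.07 -0.04  0.21] op 0.007
crop0 203 122
cam jig [ 0.005 -0.026  0.242]
[[-31.5  -31.1  -22.5  -26.8 ]
 [-31.   -31.3  -22.2  -26.75]
 [-30.5  -31.4  -22.   -26.7 ]
 [-30.   -31.4  -22.   -26.7 ]
 [-29.5  -31.4  -22.   -26.7 ]
 [-29.   -31.4  -21.8  -26.6 ]
 [-28.5  -31.4  -21.7  -26.55]
 [-28.   -31.3  -21.8  -26.55]
 [-27.5  -30.8  -23.1  -26.95]]
[[-46.   -31.5  -21.1  -26.3 ]
 [-45.5  -31.4  -21.3  -26.35]
 [-45.   -31.3  -21.4  -26.35]
 [-44.5  -31.3  -21.4  -26.35]
 [-44.   -31.3  -21.6  -26.45]
 [-43.5  -31.1  -21.8  -26.45]
 [-43.   -30.7  -22.1  -26.4 ]
 [-42.5  -30.3  -22.4  -26.35]
 [-42.   -29.8  -22.9  -26.35]
 [-41.5  -29.4  -23.3  -26.35]
 [-41.   -29.   -23.7  -26.35]
 [-40.5  -28.6  -24.   -26.3 ]
 [-40.   -28.3  -24.4  -26.35]
 [-39.5  -27.8  -24.7  -26.25]
 [-39.   -27.5  -25.1  -26.3 ]
 [-38.5  -27.1  -25.6  -26.35]]
pointer -26.700000000000003 rider -26.349999999999998
```

View pics/w8d.png

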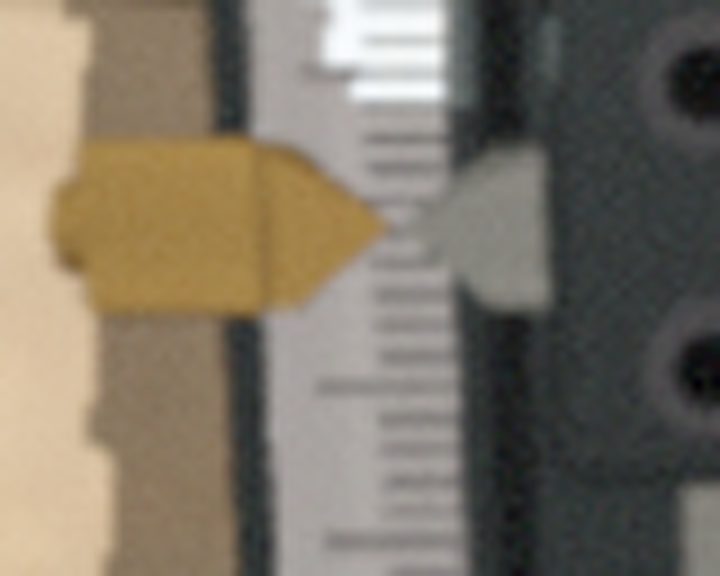

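```bash
python3 - <<'E'
from h import *
for tag in ('w7','w8'):
    p,d,i=load(tag); g=p.astype(float).mean(2).astype(np.float32)
    X=np.arange(-46,-32,.25); Y=np.arange(-60,-5,.1)
    A=np.array([[proj(i,tow([x/1e3,y/1e3,.032])) for y in Y] for x in X],np.float32)
    im=cv2.remap(g,A[...,0],A[...,1],cv2.INTER_LINEAR)
    # long-tick region x -44..-38 : correlate columns to estimate shift; use regions away from pointer/rider
    m=(Y<-34)|(Y>-18)
    best=[]
    ref=None
    xs=X[(X>-40)&(X<-34)]
    W=im[(X>-40)&(X<-34)]; W=W-cv2.GaussianBlur(W,(0,0),sigmaX=12,sigmaY=.01)
    sl=np.arange(-.05,.0501,.002); sc=[]
    for s in sl:
        acc=np.array([np.interp(Y+s*(x+37),Y,w) for x,w in zip(xs,W)])
        sc.append(acc.mean(0)[m].var())
    print(tag,'x-axis dy/dx best',sl[np.argmax(sc)],np.degrees(sl[np.argmax(sc)]), np.array(sc)[::10].round(1))
    cv2.imwrite(f'pics/{tag}r.png',cv2.resize(im,None,fx=1,fy=6))
E
```

```text
w7 x-axis dy/dx best 4.163336342344337e-17 2.3854160110976376e-15 [42.1 43.  43.6 43.3 42.1 40.7]
w8 x-axis dy/dx best 4.163336342344337e-17 2.3854160110976376e-15 [56.9 59.  60.6 60.8 59.4 57.6][ WARN:0@12.645] global loadsave.cpp:1063 imwrite_ Unsupported depth image for selected encoder is fallbacked to CV_8U.
```

Emit:
jog_arm(
  rows=[
    {"dp": [-10, 0, 10], "turn": [0, 0, 0], "grip": 0},
    {"dp": [-10, 0, 16], "turn": [0, 0, 0], "grip": 0},
    {"dp": [-10, 0, 18], "turn": [0, 0, 0], "grip": 0},
    {"dp": [-10, 0, 18.8], "turn": [0, 0, 0], "grip": 0},
    {"dp": [-10, 0, 18.8], "turn": [0, 0, 0], "grip": 0},
  ],
)

```text
time_s: 11.15
position: [0.5144, -0.0927, 0.0722]
tcp_rot: [[-0.103, 0.995, 0.001], [0.995, 0.103, -0.0], [-0.0, 0.001, -1.0]]
force: [0.4, 0.3, 2.1]
opening: 0.007
```

```bash
python3 - <<'E'
from e import *
plan([0.005,-0.107,0.072])
run('w9')
E
```

```text
t 11.15 dp [ 0.5 -1.1  0.2] turn [0.04 0.02 0.05] jigpos [   6.1 -107.5   72.2] F [0.36 0.34 2.08] op 0.007
crop0 192 101
cam jig [ 0.006 -0.037  0.224]
[[-31.5  -31.8  -22.   -26.9 ]
 [-31.   -31.9  -21.9  -26.9 ]
 [-30.5  -32.1  -21.7  -26.9 ]
 [-30.   -32.2  -21.5  -26.85]
 [-29.5  -32.2  -21.5  -26.85]
 [-29.   -32.2  -21.4  -26.8 ]
 [-28.5  -32.1  -21.4  -26.75]
 [-28.   -32.   -21.6  -26.8 ]
 [-27.5  -31.1  -23.3  -27.2 ]]
[[-46.   -31.5  -20.8  -26.15]
 [-45.5  -31.4  -21.   -26.2 ]
 [-45.   -31.3  -21.1  -26.2 ]
 [-44.5  -31.4  -21.2  -26.3 ]
 [-44.   -31.4  -21.4  -26.4 ]
 [-43.5  -31.4  -21.6  -26.5 ]
 [-43.   -31.2  -21.8  -26.5 ]
 [-42.5  -30.6  -22.2  -26.4 ]
 [-42.   -30.1  -22.7  -26.4 ]
 [-41.5  -29.8  -23.1  -26.45]
 [-41.   -29.4  -23.4  -26.4 ]
 [-40.5  -28.8  -23.7  -26.25]
 [-40.   -28.4  -24.   -26.2 ]
 [-39.5  -28.1  -24.4  -26.25]
 [-39.   -27.8  -24.8  -26.3 ]
 [-38.5  -27.3  -25.2  -26.25]]
pointer -26.85 rider -26.3
```

View pics/w9d.png

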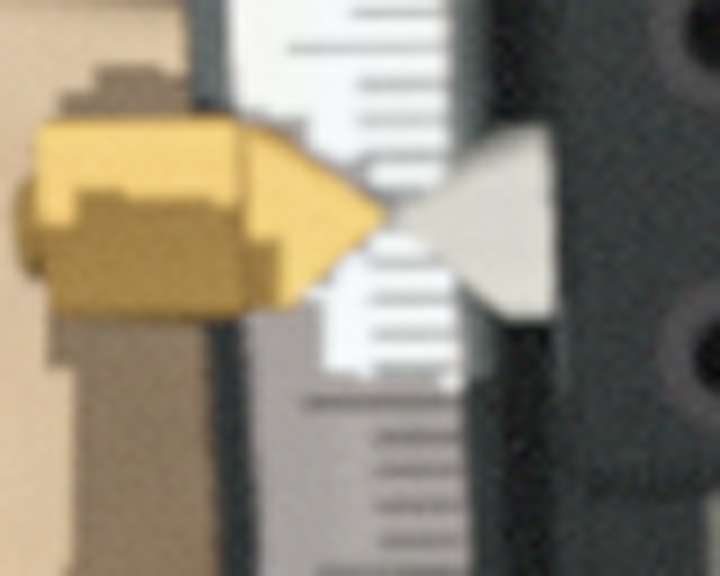

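Emit:
jog_arm(
  rows=[
    {"dp": [0, 0, 0.3], "turn": [0, 0, 0], "grip": 0},
    {"dp": [0, -1, 0.4], "turn": [0, 0, 0], "grip": 0},
    {"dp": [0, -1.8, 0.4], "turn": [0, 0, 0], "grip": 0},
    {"dp": [0, -1.8, 0.4], "turn": [0, 0, 0], "grip": 0},
    {"dp": [0, -1.8, -1], "turn": [0, 0, 0], "grip": 0},
    {"dp": [5, -1.8, -10], "turn": [0, 0, 0], "grip": 0},
    {"dp": [10, -1.8, -18], "turn": [0, 0, 0], "grip": 0},
    {"dp": [10, -1.8, -18], "turn": [0, 0, 0], "grip": 0},
    {"dp": [10, -1.8, -18], "turn": [0, 0, 0], "grip": 0},
  ],
)

```text
time_s: 12.1
position: [0.5114, -0.0825, 0.0903]
tcp_rot: [[-0.104, 0.995, 0.001], [0.995, 0.104, -0.0], [-0.0, 0.001, -1.0]]
force: [-0.5, -0.9, 0.5]
opening: 0.006
```

```bash
python3 - <<'E'
from e import *
plan([0.005,-0.107,0.072])
run('w10')
E
```

```text
t 12.1 dp [-10.    0.8  18.3] turn [0.03 0.02 0.09] jigpos [  4.1 -97.   90.3] F [-0.49 -0.88  0.55] op 0.006
crop0 203 121
cam jig [ 0.004 -0.026  0.242]
[[-31.5  -31.   -22.4  -26.7 ]
 [-31.   -31.3  -22.2  -26.75]
 [-30.5  -31.4  -21.9  -26.65]
 [-30.   -31.4  -21.8  -26.6 ]
 [-29.5  -31.4  -21.7  -26.55]
 [-29.   -31.4  -21.7  -26.55]
 [-28.5  -31.4  -21.6  -26.5 ]
 [-28.   -31.4  -21.7  -26.55]
 [-27.5  -30.7  -22.5  -26.6 ]]
[[-46.   -31.5  -20.9  -26.2 ]
 [-45.5  -31.4  -21.1  -26.25]
 [-45.   -31.3  -21.3  -26.3 ]
 [-44.5  -31.3  -21.4  -26.35]
 [-44.   -31.2  -21.6  -26.4 ]
 [-43.5  -31.1  -21.8  -26.45]
 [-43.   -30.8  -22.2  -26.5 ]
 [-42.5  -30.4  -22.5  -26.45]
 [-42.   -30.   -22.8  -26.4 ]
 [-41.5  -29.5  -23.2  -26.35]
 [-41.   -29.   -23.6  -26.3 ]
 [-40.5  -28.6  -24.1  -26.35]
 [-40.   -28.1  -24.5  -26.3 ]
 [-39.5  -27.8  -24.8  -26.3 ]
 [-39.   -27.4  -25.1  -26.25]
 [-38.5  -27.   -25.4  -26.2 ]]
pointer -26.6 rider -26.325
```

View pics/w10d.png

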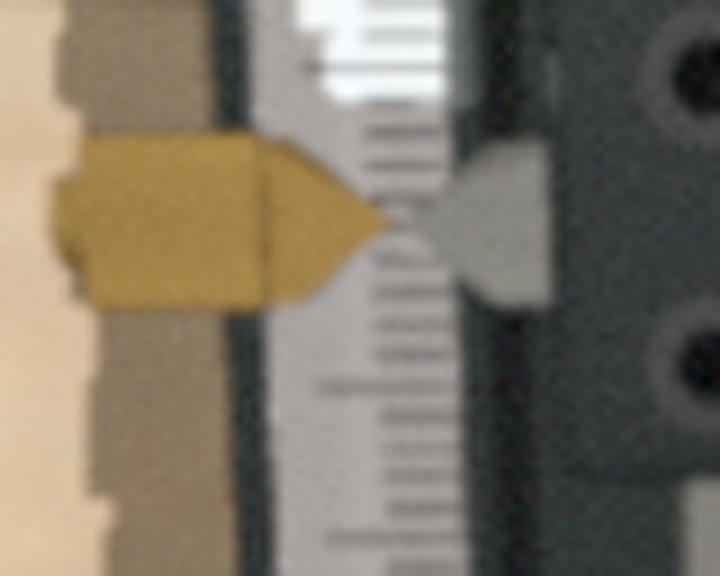

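Emit:
jog_arm(
  rows=[
    {"dp": [-10, 0, 10], "turn": [0, 0, 0], "grip": 0},
    {"dp": [-10, 0, 16], "turn": [0, 0, 0], "grip": 0},
    {"dp": [-10, 0, 18], "turn": [0, 0, 0], "grip": 0},
    {"dp": [-10, 0, 19], "turn": [0, 0, 0], "grip": 0},
    {"dp": [-10, 0, 19.1], "turn": [0, 0, 0], "grip": 0},
    {"dp": [-10, -1, 19.1], "turn": [0, 0, 0], "grip": 0},
    {"dp": [-10, -1.5, 19.1], "turn": [0, 0, 0], "grip": 0},
    {"dp": [-10, -1.5, 19.1], "turn": [0, 0, 0], "grip": 0},
    {"dp": [-10, -1.5, 17], "turn": [0, 0, 0], "grip": 0},
    {"dp": [-10, -1.5, 10], "turn": [0, 0, 0], "grip": 0},
  ],
)

```text
time_s: 13.15
position: [0.51, -0.0928, 0.0792]
tcp_rot: [[-0.102, 0.995, -0.003], [0.995, 0.102, 0.001], [0.001, -0.002, -1.0]]
force: [-0.2, 0.3, -0.1]
opening: 0.007
```

Emit:
jog_arm(
  rows=[
    {"dp": [10, 0, -10], "turn": [0, 0, 0], "grip": 0},
    {"dp": [10, 0, -10], "turn": [0, 0, 0], "grip": 0},
    {"dp": [10, 0, -10], "turn": [0, 0, 0], "grip": 0},
  ],
)

```text
time_s: 13.45
position: [0.5097, -0.0824, 0.0902]
tcp_rot: [[-0.104, 0.995, 0.0], [0.995, 0.104, -0.0], [-0.0, 0.0, -1.0]]
force: [-0.7, -0.7, -0.0]
opening: 0.003
```

```bash
python3 - <<'E'
from e import *
plan([0.005,-0.107,0.072])
run('w11')
p,d,i=load('w11')
crop('w11','w11k',330,90,530,240,4)
E
```

```text
t 13.45 dp [-10.2   2.5  18.2] turn [0.01 0.01 0.1 ] jigpos [  2.4 -96.8  90.2] F [-0.66 -0.74 -0.01] op 0.003
crop0 206 121
cam jig [ 0.002 -0.026  0.242]
[[-31.5  -31.   -22.5  -26.75]
 [-31.   -31.2  -22.1  -26.65]
 [-30.5  -31.3  -22.1  -26.7 ]
 [-30.   -31.4  -22.   -26.7 ]
 [-29.5  -31.4  -21.9  -26.65]
 [-29.   -31.4  -21.8  -26.6 ]
 [-28.5  -31.5  -21.7  -26.6 ]
 [-28.   -31.4  -21.7  -26.55]
 [-27.5  -30.9  -21.9  -26.4 ]]
[[-46.   -31.5  -21.   -26.25]
 [-45.5  -31.3  -21.3  -26.3 ]
 [-45.   -31.2  -21.4  -26.3 ]
 [-44.5  -31.3  -21.5  -26.4 ]
 [-44.   -31.2  -21.6  -26.4 ]
 [-43.5  -31.1  -21.8  -26.45]
 [-43.   -30.7  -22.1  -26.4 ]
 [-42.5  -30.3  -22.4  -26.35]
 [-42.   -29.8  -22.9  -26.35]
 [-41.5  -29.4  -23.3  -26.35]
 [-41.   -29.   -23.7  -26.35]
 [-40.5  -28.6  -24.   -26.3 ]
 [-40.   -28.3  -24.4  -26.35]
 [-39.5  -27.9  -24.8  -26.35]
 [-39.   -27.5  -25.1  -26.3 ]
 [-38.5  -27.1  -25.4  -26.25]]
pointer -26.650000000000002 rider -26.349999999999998
```

View pics/w11d.png

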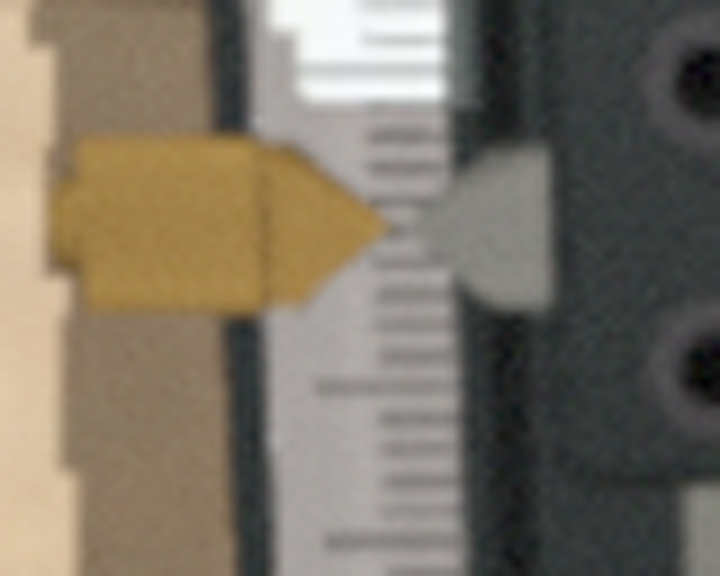

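View pics/w11k.png

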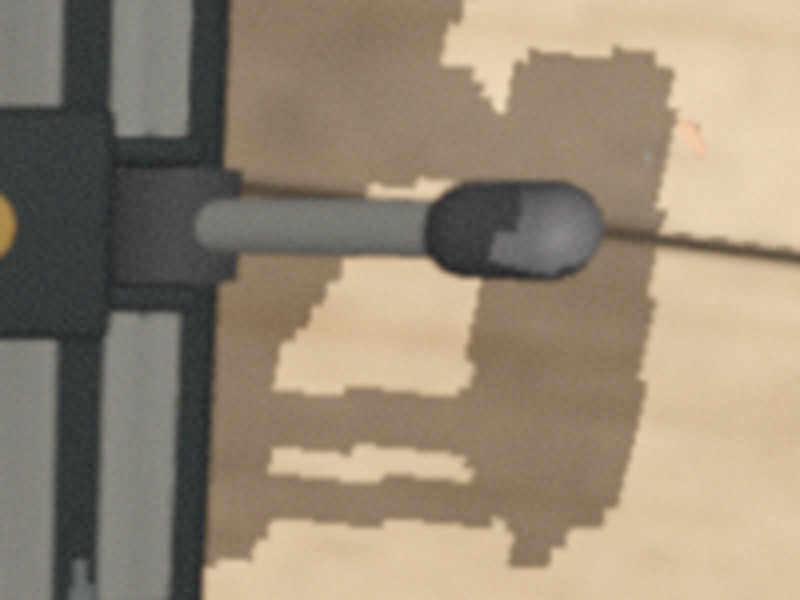

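Emit:
jog_arm(
  rows=[
    {"dp": [-10, 2, 10], "turn": [0, 0, 0], "grip": 0},
    {"dp": [-10, 3, 16], "turn": [0, 0, 0], "grip": 0},
    {"dp": [-10, 3, 18], "turn": [0, 0, 0], "grip": 0},
    {"dp": [-10, 3, 19.2], "turn": [0, 0, 0], "grip": 0},
    {"dp": [-10, 3, 19.2], "turn": [0, 0, 0], "grip": 0},
  ],
)

```text
time_s: 14.0
position: [0.5163, -0.0936, 0.0717]
tcp_rot: [[-0.102, 0.995, 0.005], [0.995, 0.102, -0.002], [-0.002, 0.005, -1.0]]
force: [0.5, 0.5, 8.4]
opening: 0.005
```

```bash
python3 - <<'E' | egrep 'jigpos|pointer'
from e import *
plan([0.005,-0.107,0.072])
run('w12')
E
```

```text
t 14.0 dp [ 1.6 -2.9 -0.4] turn [ 0.28  0.12 -0.  ] jigpos [   7.9 -108.6   71.7] F [0.47 0.47 8.44] op 0.005
pointer -27.0 rider -26.300000000000004
```

Emit:
jog_arm(
  rows=[
    {"dp": [0, -1, 0], "turn": [0, 0, 0], "grip": 0},
    {"dp": [0, -2, 0], "turn": [0, 0, 0], "grip": 0},
    {"dp": [0, -2.5, 0], "turn": [0, 0, 0], "grip": 0},
    {"dp": [0, -2.5, 0], "turn": [0, 0, 0], "grip": 0},
    {"dp": [0, -2.5, 0], "turn": [0, 0, 0], "grip": 0},
  ],
)

```text
time_s: 14.55
position: [0.514, -0.0938, 0.072]
tcp_rot: [[-0.102, 0.995, 0.006], [0.995, 0.102, -0.002], [-0.002, 0.006, -1.0]]
force: [1.3, 1.3, 11.5]
opening: 0.005
```

```bash
python3 - <<'E' | egrep 'jigpos|pointer'
from e import *
plan([0.005,-0.107,0.072])
run('w13')
E
```

```text
t 14.55 dp [ 1.6 -0.5 -0. ] turn [0.32 0.13 0.  ] jigpos [   5.5 -108.6   72. ] F [ 1.3   1.33 11.48] op 0.005
pointer -26.75 rider -26.325
```

View pics/w13d.png

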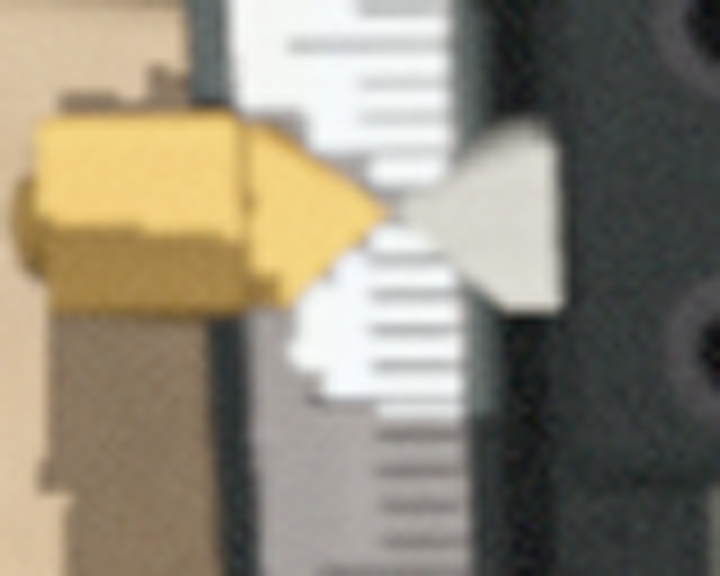

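Emit:
jog_arm(
  rows=[
    {"dp": [0, -0.5, 0], "turn": [0, 0, 0], "grip": 0},
    {"dp": [0, -1.2, 0], "turn": [0, 0, 0], "grip": 0},
    {"dp": [0, -1.2, 0], "turn": [0, 0, 0], "grip": 0},
    {"dp": [0, -1.2, -2], "turn": [0, 0, 0], "grip": 0},
    {"dp": [5, -1.2, -10], "turn": [0, 0, 0], "grip": 0},
    {"dp": [11, -1.2, -19], "turn": [0, 0, 0], "grip": 0},
    {"dp": [11, -1.2, -19], "turn": [0, 0, 0], "grip": 0},
    {"dp": [11, -1.2, -19], "turn": [0, 0, 0], "grip": 0},
  ],
)

```text
time_s: 15.4
position: [0.509, -0.0816, 0.09]
tcp_rot: [[-0.104, 0.995, 0.0], [0.995, 0.104, -0.0], [-0.0, 0.0, -1.0]]
force: [0.4, -0.2, -0.3]
opening: 0.007
```

```bash
python3 - <<'E' | egrep 'jigpos|pointer'
from e import *
plan([0.085,-0.027,0.1])
run('w14')
E
```

```text
t 15.4 dp [ 68.8  83.3 -10. ] turn [0.01 0.01 0.09] jigpos [  1.8 -96.   90. ] F [ 0.37 -0.23 -0.27] op 0.007
pointer -26.45 rider -26.35
```

View pics/w14d.png

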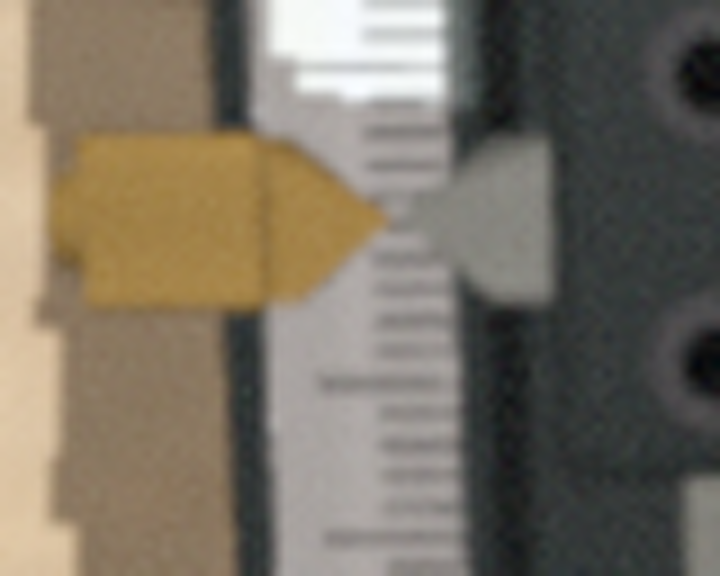

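Emit:
jog_arm(
  rows=[
    {"dp": [10, 15, -15], "turn": [0, 0, 0], "grip": 0},
    {"dp": [30, 40, -15], "turn": [0, 0, 0], "grip": 0},
    {"dp": [55, 68, -15], "turn": [0, 0, 0], "grip": 0},
    {"dp": [69, 83, -10], "turn": [0, 0, 0], "grip": 0},
    {"dp": [69, 83, -2], "turn": [0, 0, 0], "grip": 0},
    {"dp": [69, 83, 4], "turn": [0, 0, 0], "grip": 0},
    {"dp": [69, 83, 7], "turn": [0, 0, 0], "grip": 0},
    {"dp": [69, 83, 7], "turn": [0, 0, 0], "grip": 0},
  ],
)

```text
time_s: 16.25
position: [0.583, -0.0056, 0.0819]
tcp_rot: [[-0.102, 0.995, -0.003], [0.995, 0.102, 0.0], [0.001, -0.003, -1.0]]
force: [-0.1, -0.2, -0.6]
opening: 0.002
```

```bash
python3 - <<'E'
from e import *
plan([0.085,-0.0265,0.05])
cap('scene','s15');crop('s15','s15c',290,200,420,320,5);cap('top','t15');crop('t15','t15c',290,170,430,310,4)
E
```

```text
t 16.25 dp [ 1.3  1.8 31.8] turn [-0.16 -0.04 -0.02] jigpos [ 83.2 -27.9  81.9] F [-0.05 -0.21 -0.65] op 0.002
```

View pics/s15c.png

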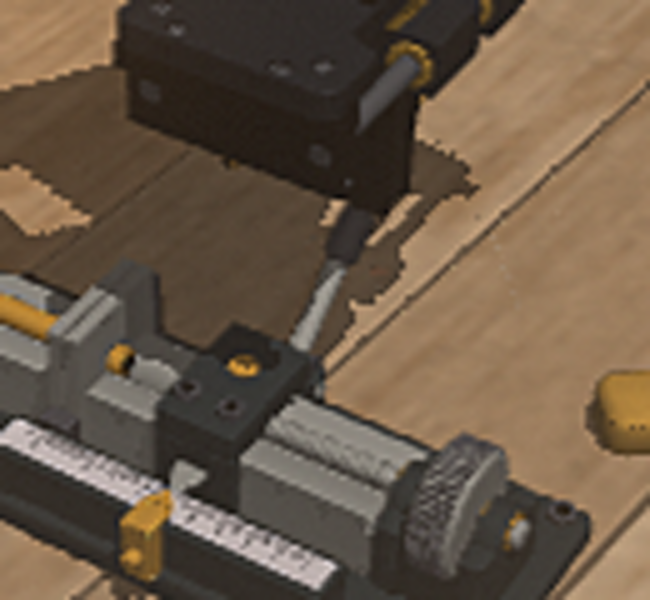

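Emit:
jog_arm(
  rows=[
    {"dp": [1, 2, 4], "turn": [0, 0, 0], "grip": 0},
    {"dp": [1, 2, 8], "turn": [0, 0, 0], "grip": 0},
    {"dp": [1, 2, 12], "turn": [0, 0, 0], "grip": 0},
    {"dp": [1, 2, 16], "turn": [0, 0, 0], "grip": 0},
    {"dp": [1, 3, 20], "turn": [0, 0, 0], "grip": 0},
    {"dp": [1, 3, 24], "turn": [0, 0, 0], "grip": 0},
    {"dp": [1, 3, 28], "turn": [0, 0, 0], "grip": 0},
    {"dp": [1, 3, 30], "turn": [0, 0, 0], "grip": 0},
    {"dp": [1, 3, 30], "turn": [0, 0, 0], "grip": 0},
  ],
)

```text
time_s: 17.25
position: [0.5951, -0.0039, 0.0551]
tcp_rot: [[-0.102, 0.995, 0.017], [0.995, 0.102, -0.002], [-0.003, 0.016, -1.0]]
force: [1.7, 1.0, 1.7]
opening: 0.007
```

```bash
python3 - <<'E'
from e import *
plan([0.085,-0.0265,0.047])
E
```

```text
t 17.25 dp [  1.  -10.6   7.9] turn [0.94 0.19 0.01] jigpos [ 95.5 -27.5  55.1] F [1.68 1.02 1.69] op 0.007
```

```bash
python3 - <<'E'
from e import *
s=bot.read_state(); print(s['force'],s['moment'],s['qvel'],s['tau'])
cap('scene','s16');crop('s16','s16c',290,170,420,290,5);cap('wrist','w16')
s=bot.read_state(); print(s['force'],s['moment']); plan([0.085,-0.0265,0.047])
E
```

```text
[1.68492967 1.01747894 1.6949265 ] [-0.10550233 -0.02051757  0.01826865] [-0.47881936  0.5030015   4.59603246 -3.4013257   8.15002372 -0.10700867] [ 6.42747134e-01 -4.35492325e+01 -8.59535605e+00  1.89807038e-01
  7.73043162e-02 -4.35365699e-03]
[ 0.46625977 -1.29705641  1.21590603] [-0.06336711  0.0170022   0.01696206]
t 17.35 dp [-0.2 -3.5  6.1] turn [0.05 0.02 0.09] jigpos [ 88.5 -26.3  53.1] F [ 0.47 -1.3   1.22] op 0.003
```

View pics/s16c.png

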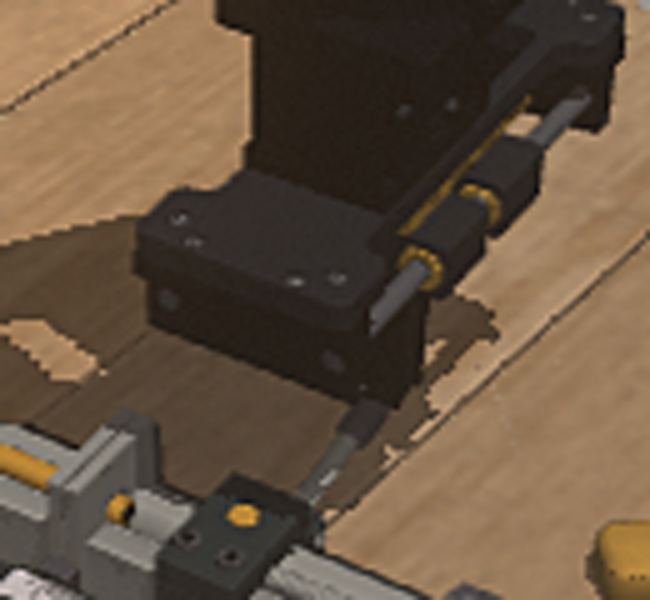

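View pics/w16.png

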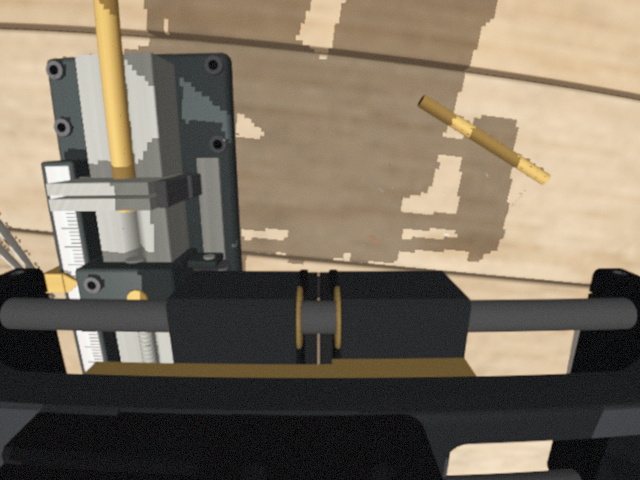

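Emit:
jog_arm(
  rows=[
    {"dp": [0, 0, 1], "turn": [0, 0, 0], "grip": 0},
    {"dp": [0, 0, 2], "turn": [0, 0, 0], "grip": 0},
    {"dp": [0, 0, 3], "turn": [0, 0, 0], "grip": 0},
    {"dp": [0, 0, 4], "turn": [0, 0, 0], "grip": 0},
    {"dp": [0, 0, 4], "turn": [0, 0, 0], "grip": 0},
    {"dp": [0, 0, 4], "turn": [0, 0, 0], "grip": 0},
  ],
)

```text
time_s: 17.95
position: [0.5868, -0.0035, 0.0484]
tcp_rot: [[-0.103, 0.995, -0.001], [0.995, 0.103, 0.0], [0.0, -0.001, -1.0]]
force: [-0.1, -0.6, -0.0]
opening: 0.004
```

Emit:
jog_arm(
  rows=[
    {"dp": [0, 0, 0.7], "turn": [0, 0, 0], "grip": 0},
    {"dp": [0, 0, 1.4], "turn": [0, 0, 0], "grip": 0},
    {"dp": [0, 0, 2], "turn": [0, 0, 0], "grip": 0},
    {"dp": [0, 0, 2], "turn": [0, 0, 0], "grip": 0},
    {"dp": [0, 0, 2], "turn": [0, 0, 0], "grip": 0},
  ],
)

```text
time_s: 18.45
position: [0.5873, -0.0035, 0.0467]
tcp_rot: [[-0.103, 0.995, -0.0], [0.995, 0.103, 0.0], [0.0, -0.0, -1.0]]
force: [-0.4, 0.1, 0.9]
opening: 0.0
```

```bash
python3 - <<'E'
from e import *
plan([0.085,-0.0265,0.047])
cap('scene','s17');crop('s17','s17c',310,200,410,290,7)
E
```

```text
t 18.45 dp [-0.3 -2.7 -0.3] turn [-0.01 -0.    0.06] jigpos [ 87.7 -26.2  46.7] F [-0.37  0.06  0.87] op 0.0
```

View pics/s17c.png

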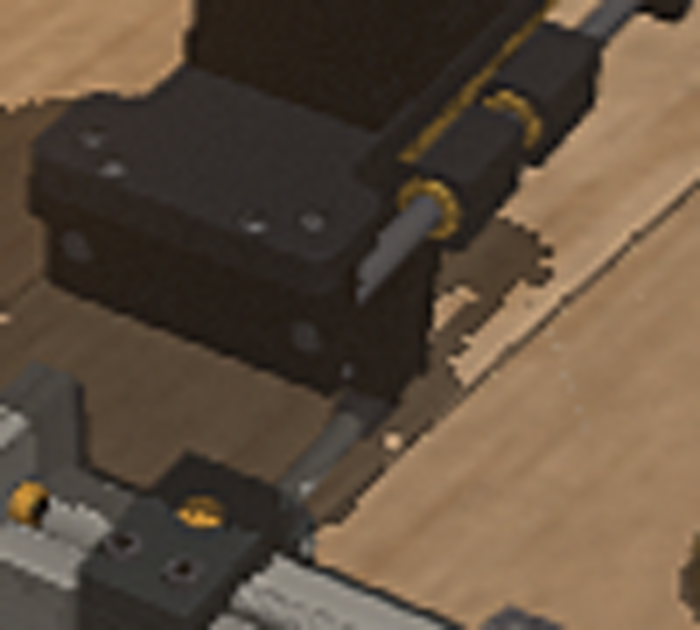

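Emit:
jog_arm(
  rows=[
    {"dp": [0, -1, 0.5], "turn": [0, 0, 0], "grip": 0},
    {"dp": [0, -1, 1], "turn": [0, 0, 0], "grip": 0},
    {"dp": [0, -1, 1.5], "turn": [0, 0, 0], "grip": 0},
    {"dp": [0, -1, 1.5], "turn": [0, 0, 0], "grip": 0},
  ],
)

```text
time_s: 18.9
position: [0.5867, -0.0037, 0.0453]
tcp_rot: [[-0.103, 0.995, 0.001], [0.995, 0.103, -0.0], [-0.0, 0.001, -1.0]]
force: [1.2, -0.5, 1.1]
opening: 0.007
```

Emit:
jog_arm(
  rows=[
    {"dp": [0, 0, 0.5], "turn": [0, 0, 0], "grip": 0},
    {"dp": [0, 0, 1], "turn": [0, 0, 0], "grip": 0},
    {"dp": [0, 0, 1.5], "turn": [0, 0, 0], "grip": 0},
    {"dp": [0, 0, 1.5], "turn": [0, 0, 0], "grip": 0},
  ],
)

```text
time_s: 19.3
position: [0.5867, -0.0037, 0.0443]
tcp_rot: [[-0.103, 0.995, 0.001], [0.995, 0.103, -0.0], [-0.0, 0.001, -1.0]]
force: [0.6, 0.5, 6.0]
opening: 0.004
```

Emit:
jog_arm(
  rows=[
    {"dp": [0, 0, 0.5], "turn": [0, 0, 0], "grip": 0},
    {"dp": [0, 0, 1], "turn": [0, 0, 0], "grip": 0},
    {"dp": [0, 0, 1], "turn": [0, 0, 0], "grip": 0},
    {"dp": [0, 0, 1], "turn": [0, 0, 0], "grip": 0},
  ],
)

```text
time_s: 19.7
position: [0.5868, -0.0037, 0.044]
tcp_rot: [[-0.103, 0.995, 0.001], [0.995, 0.103, -0.0], [-0.0, 0.001, -1.0]]
force: [0.0, 0.4, 7.7]
opening: 0.004
```

Emit:
jog_arm(
  rows=[
    {"dp": [0, 0, 0.8], "turn": [0, 0, 0], "grip": 0},
    {"dp": [0, 0, 1.5], "turn": [0, 0, 0], "grip": 0},
    {"dp": [0, 0, 1.5], "turn": [0, 0, 0], "grip": 0},
    {"dp": [0, 0, 1.5], "turn": [0, 0, 0], "grip": 0},
  ],
)

```text
time_s: 20.1
position: [0.5869, -0.0037, 0.0434]
tcp_rot: [[-0.103, 0.995, 0.002], [0.995, 0.103, -0.0], [-0.001, 0.002, -1.0]]
force: [-1.5, 0.7, 14.3]
opening: 0.005
```

Emit:
jog_arm(
  rows=[
    {"dp": [0, 0, 0.8], "turn": [0, 0, 0], "grip": 0},
    {"dp": [0, 0, 1.5], "turn": [0, 0, 0], "grip": 0},
    {"dp": [0, 0, 1.5], "turn": [0, 0, 0], "grip": 0},
    {"dp": [0, 0, 1.5], "turn": [0, 0, 0], "grip": 0},
  ],
)

```text
time_s: 20.5
position: [0.587, -0.0037, 0.0428]
tcp_rot: [[-0.103, 0.995, 0.002], [0.995, 0.103, -0.001], [-0.001, 0.002, -1.0]]
force: [-3.3, 1.6, 19.4]
opening: 0.004
```

Emit:
jog_arm(
  rows=[
    {"dp": [0, 0, 0.8], "turn": [0, 0, 0], "grip": 0},
    {"dp": [0, 0, 1.6], "turn": [0, 0, 0], "grip": 0},
    {"dp": [0, 0, 1.6], "turn": [0, 0, 0], "grip": 0},
    {"dp": [0, 0, 1.6], "turn": [0, 0, 0], "grip": 0},
  ],
)

```text
time_s: 20.9
position: [0.5872, -0.0037, 0.0423]
tcp_rot: [[-0.103, 0.995, 0.003], [0.995, 0.103, -0.001], [-0.001, 0.003, -1.0]]
force: [-4.4, 0.5, 26.9]
opening: 0.007
```

Emit:
jog_arm(
  rows=[
    {"dp": [0, 0, -10], "turn": [0, 0, 0], "grip": 0},
    {"dp": [0, 0, -30], "turn": [0, 0, 0], "grip": 0},
    {"dp": [-15, -20, -60], "turn": [0, 0, 0], "grip": 0},
    {"dp": [-40, -45, -75], "turn": [0, 0, 0], "grip": 0},
    {"dp": [-69, -70, -75], "turn": [0, 0, 0], "grip": 0},
    {"dp": [-69, -84, -55], "turn": [0, 0, 0], "grip": 0},
    {"dp": [-69, -84, -52], "turn": [0, 0, 0], "grip": 0},
    {"dp": [-69, -84, -52], "turn": [0, 0, 0], "grip": 0},
    {"dp": [-69, -84, -52], "turn": [0, 0, 0], "grip": 0},
  ],
)

```text
time_s: 21.8
position: [0.511, -0.0806, 0.0902]
tcp_rot: [[-0.104, 0.995, 0.001], [0.995, 0.104, -0.0], [-0.0, 0.001, -1.0]]
force: [-0.4, -1.2, -0.6]
opening: 0.003
```

```bash
python3 - <<'E' | egrep 'jigpos|pointer|crop|k'
from e import *
plan([0.085,-0.0265,0.047])
run('w20')
p,d,i=load('w20')
u,v=proj(i,tow([.07,-.0265,.035])); u,v=int(u),int(v); print('k',u,v)
crop('w20','w20k',u-90,max(0,v-50),u+60,v+50,5)
for x in range(45,100,4):
    uu,vv=proj(i,tow([x/1e3,-.0265,.034])); print('k',x,(toj(pt_depth(i,d,uu,vv))*1000).round(1))
E
```

```text
t 21.8 dp [68.5 81.2 43.3] turn [0.05 0.02 0.1 ] jigpos [  3.9 -95.1  90.2] F [-0.37 -1.16 -0.58] op 0.003
crop0 204 124
pointer -26.5 rider -26.3
k 433 149
k 45 [ 45.3 -26.5  32.5]
k 49 [ 49.4 -26.5  32.3]
k 53 [ 53.6 -26.5  31.6]
k 57 [ 57.  -26.5  33.9]
k 61 [ 61.4 -26.5  32.4]
k 65 [ 65.6 -26.5  31.8]
k 69 [ 69.6 -26.5  32.1]
k 73 [ 73.9 -26.5  31.4]
k 77 [ 77.1 -26.5  33.7]
k 81 [ 81.1 -26.5  33.7]
k 85 [ 84.8 -26.5  34.5]
k 89 [ 89.  -26.5  34. ]
k 93 [ 94.2 -26.5  31.3]
k 97 [117.4 -26.9 -11.3]
```

View pics/w20d.png

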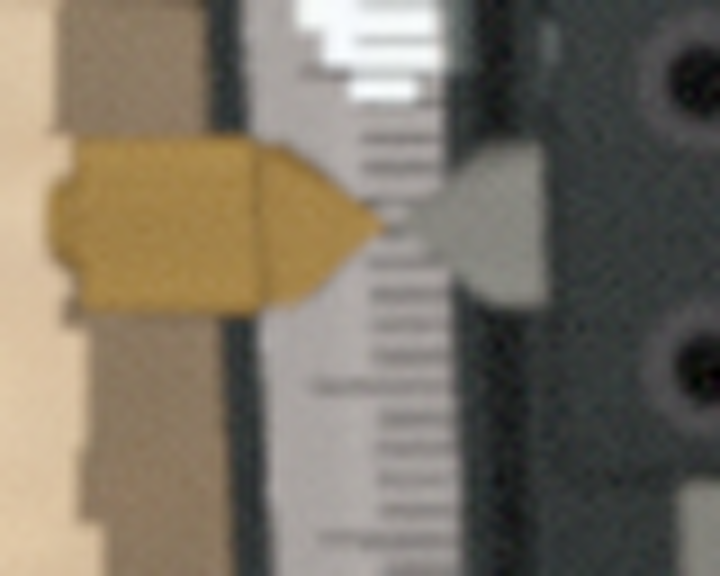

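View pics/w20k.png

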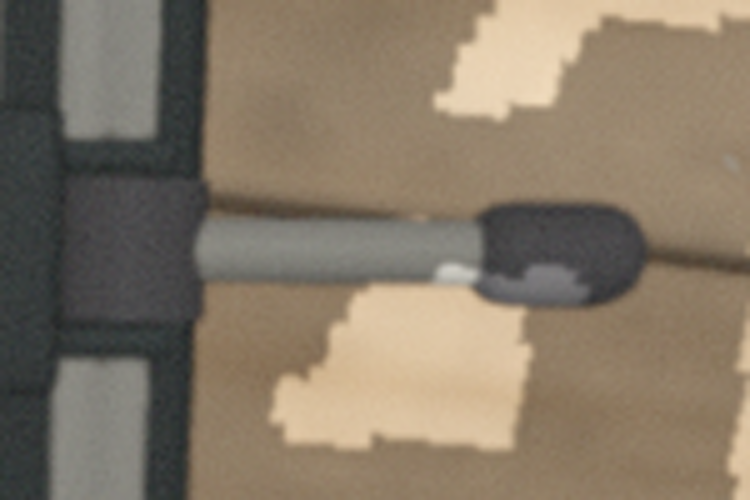

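```bash
python3 - <<'E'
from e import *
p,d,i=cap('top','t20'); crop('t20','t20c',240,230,360,300,6)
p2,d2,i2=load('w20')
crop('w20','w20t',230,0,400,120,4)
plan([0,0.165,0.12])
E
```

```text
t 21.9 dp [260.1  -3.5 -29.7] turn [0.08 0.03 0.12] jigpos [  4.1 -95.1  90.5] F [0.49 0.18 0.47] op 0.003
```

View pics/t20c.png

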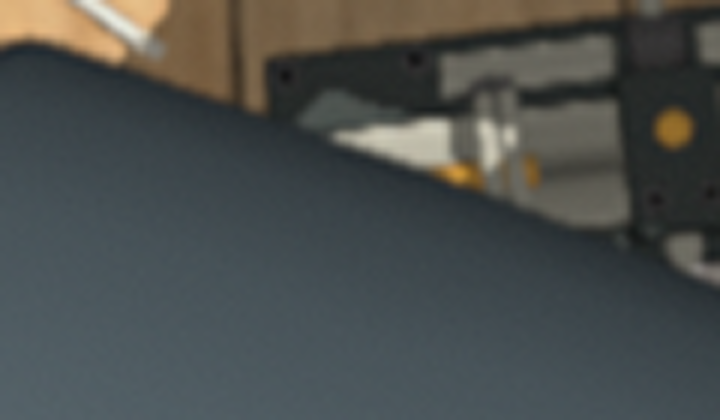

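View pics/w20t.png

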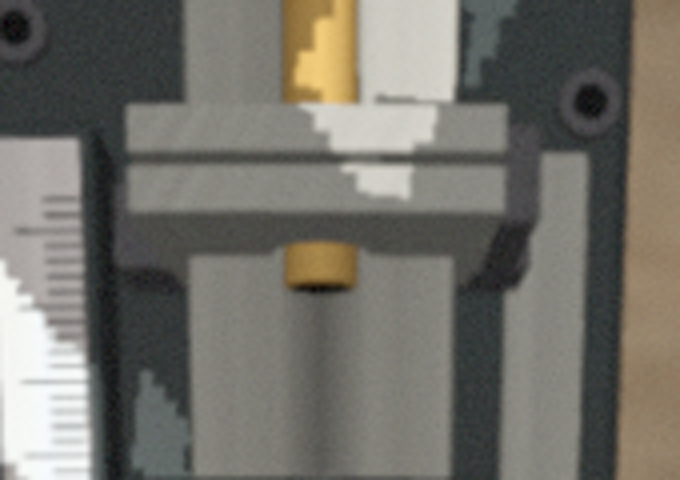

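Emit:
jog_arm(
  rows=[
    {"dp": [30, -3, -20], "turn": [0, 0, 0], "grip": 0},
    {"dp": [70, -3, -30], "turn": [0, 0, 0], "grip": 0},
    {"dp": [110, -3, -30], "turn": [0, 0, 0], "grip": 0},
    {"dp": [150, -3, -30], "turn": [0, 0, 0], "grip": 0},
    {"dp": [190, -3, -30], "turn": [0, 0, 0], "grip": 0},
    {"dp": [230, -3, -30], "turn": [0, 0, 0], "grip": 0},
    {"dp": [260, -3, -30], "turn": [0, 0, 0], "grip": 0},
    {"dp": [260, -3, -30], "turn": [0, 0, 0], "grip": 0},
    {"dp": [260, -3, -30], "turn": [0, 0, 0], "grip": 0},
  ],
)

```text
time_s: 22.8
position: [0.4804, 0.1785, 0.1204]
tcp_rot: [[-0.106, 0.994, 0.001], [0.994, 0.106, -0.0], [-0.0, 0.001, -1.0]]
force: [-0.3, -0.8, 0.3]
opening: 0.004
```

```bash
python3 - <<'E'
from e import *
plan([0,0.162,0.041])
cap('scene','s21'); crop('s21','s21c',220,180,380,300,5); cap('wrist','w21')
p,d,i=load('w20'); print('tube end',toj(pt_z(i,310,71.5,.044)).round(4), 'carriage edge top', [ (v,(toj(pt_depth(i,d,310,v))*1000).round(1)) for v in range(110,136,3)])
p,d,i=load('s21'); print(toj(pt_z(i,*proj(i,tow([0,.137,.039])),.039)),proj(i,tow([0,.137,.039])))
E
```

```text
t 22.8 dp [-3.7  0.  79.4] turn [0.06 0.02 0.23] jigpos [-1.000e-01  1.657e+02  1.204e+02] F [-0.27 -0.76  0.34] op 0.004
tube end [-0.0006  0.0132  0.044 ] carriage edge top [(110, array([-0.9, -5. , 32.2])), (113, array([-0.9, -6.8, 34. ])), (116, array([-0.9, -8.3, 32.7])), (119, array([ -0.7, -10.8,  44.7])), (122, array([ -0.5, -12.8,  52.3])), (125, array([ -0.5, -14.4,  54.1])), (128, array([ -0.5, -15.8,  53.3])), (131, array([ -0.5, -17.4,  54. ])), (134, array([ -0.5, -18.8,  53.3]))]
[-6.58994405e-17  1.37000000e-01  3.90000000e-02] (np.float64(255.94971895096995), np.float64(246.12148415344402))
```

View pics/s21c.png

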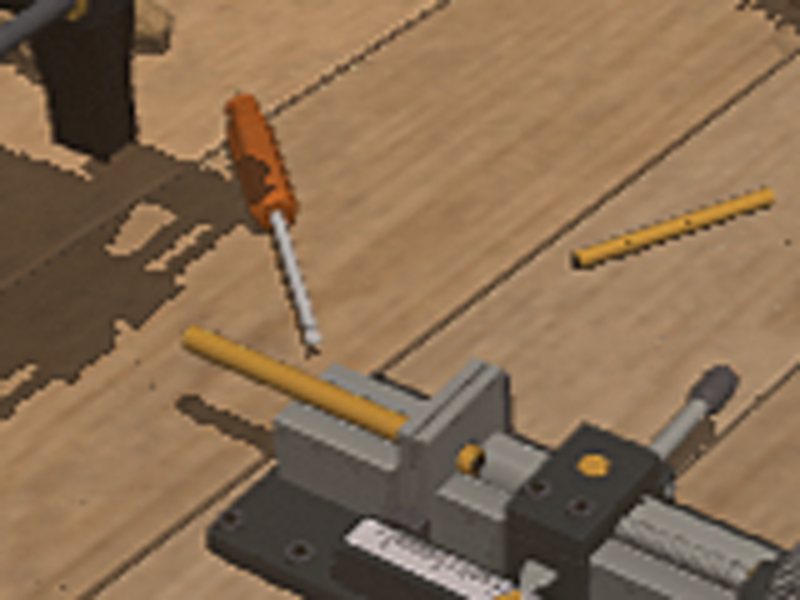

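View pics/w21.png

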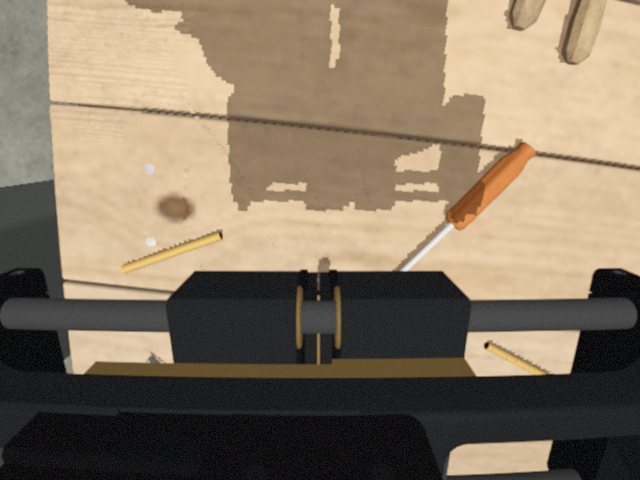

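Emit:
jog_arm(
  rows=[
    {"dp": [-4, 0, 25], "turn": [0, 0, 0], "grip": 0},
    {"dp": [-4, 0, 50], "turn": [0, 0, 0], "grip": 0},
    {"dp": [-4, 0, 70], "turn": [0, 0, 0], "grip": 0},
    {"dp": [-4, 0, 79], "turn": [0, 0, 0], "grip": 0},
    {"dp": [-4, 0, 79], "turn": [0, 0, 0], "grip": 0},
    {"dp": [-4, 0, 79], "turn": [0, 0, 0], "grip": 0},
  ],
)

```text
time_s: 23.5
position: [0.4812, 0.173, 0.0416]
tcp_rot: [[-0.102, 0.995, 0.001], [0.995, 0.102, 0.0], [-0.0, 0.001, -1.0]]
force: [-0.1, 0.8, 0.1]
opening: 0.006
```

```bash
python3 - <<'E'
from e import *
plan([0,0.15,0.041])
cap('scene','s22'); crop('s22','s22c',220,180,380,300,5)
E
```

```text
t 23.5 dp [-10.1  -0.1   0.6] turn [0.04 0.   0.  ] jigpos [1.000e-01 1.601e+02 4.160e+01] F [-0.13  0.79  0.12] op 0.006
```

View pics/s22c.png

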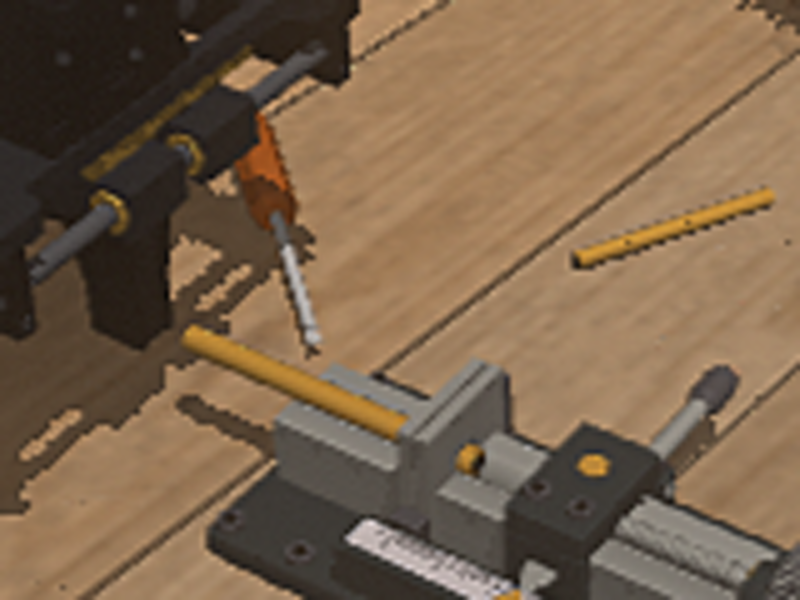

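Emit:
jog_arm(
  rows=[
    {"dp": [-3, 0, 0], "turn": [0, 0, 0], "grip": 0},
    {"dp": [-6, 0, 0], "turn": [0, 0, 0], "grip": 0},
    {"dp": [-9, 0, 0], "turn": [0, 0, 0], "grip": 0},
    {"dp": [-11, 0, 0], "turn": [0, 0, 0], "grip": 0},
    {"dp": [-13, 0, 0], "turn": [0, 0, 0], "grip": 0},
    {"dp": [-15, 0, 0], "turn": [0, 0, 0], "grip": 0},
    {"dp": [-17, 0, 0], "turn": [0, 0, 0], "grip": 0},
    {"dp": [-19, 0, 0], "turn": [0, 0, 0], "grip": 0},
    {"dp": [-21, 0, 0], "turn": [0, 0, 0], "grip": 0},
    {"dp": [-23, 0, 0], "turn": [0, 0, 0], "grip": 0},
  ],
)

```text
time_s: 24.55
position: [0.4829, 0.1505, 0.0411]
tcp_rot: [[-0.103, 0.995, -0.0], [0.995, 0.103, 0.0], [0.0, -0.0, -1.0]]
force: [-0.4, -0.4, 0.1]
opening: 0.008
```

```bash
python3 - <<'E'
from e import *
plan([0,0.121,0.041])
cap('scene','s23'); crop('s23','s23c',220,180,380,300,5)
E
```

```text
t 24.55 dp [-16.6   0.4   0.1] turn [-0.   -0.    0.05] jigpos [ -0.4 137.6  41.1] F [-0.4  -0.37  0.08] op 0.008
```

View pics/s23c.png

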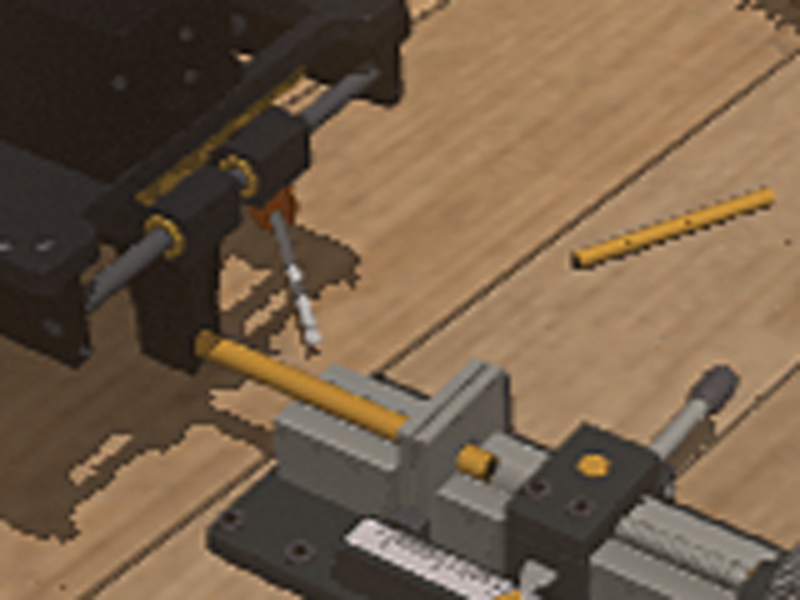

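Emit:
jog_arm(
  rows=[
    {"dp": [-2, 0, 0], "turn": [0, 0, 0], "grip": 0},
    {"dp": [-4, 0, 0], "turn": [0, 0, 0], "grip": 0},
    {"dp": [-6, 0, 0], "turn": [0, 0, 0], "grip": 0},
    {"dp": [-8, 0, 0], "turn": [0, 0, 0], "grip": 0},
    {"dp": [-10, 0, 0], "turn": [0, 0, 0], "grip": 0},
    {"dp": [-11, 0, 0], "turn": [0, 0, 0], "grip": 0},
    {"dp": [-12, 0, 0], "turn": [0, 0, 0], "grip": 0},
    {"dp": [-12, 0, 0], "turn": [0, 0, 0], "grip": 0},
  ],
)

```text
time_s: 25.4
position: [0.4842, 0.1385, 0.0411]
tcp_rot: [[-0.103, 0.995, 0.0], [0.995, 0.103, -0.0], [-0.0, 0.0, -1.0]]
force: [0.6, -0.2, 0.8]
opening: 0.004
```

```bash
python3 - <<'E'
from e import *
plan([0,0.121,0.041])
cap('scene','s24'); crop('s24','s24c',300,240,360,290,12)
E
```

```text
t 25.4 dp [-4.6  0.4  0.1] turn [0.   0.01 0.05] jigpos [ -0.4 125.6  41.1] F [ 0.63 -0.2   0.75] op 0.004
```

View pics/s24c.png

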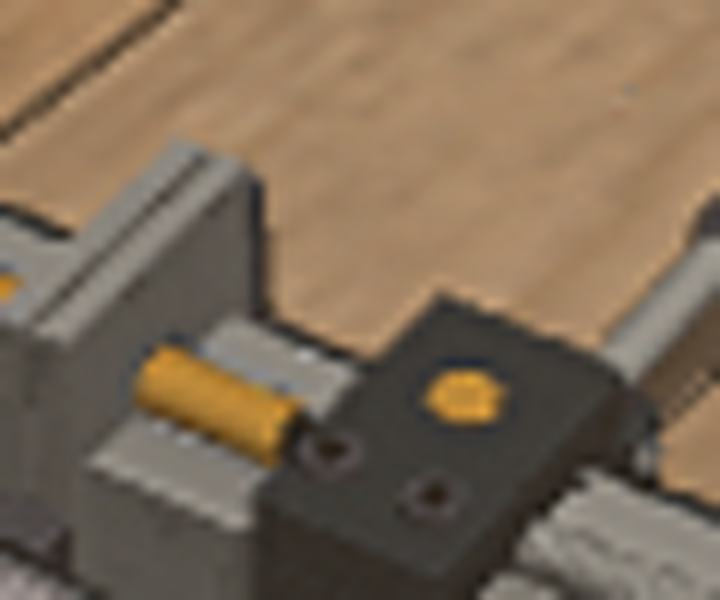

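Contact isn't confirmed yet, so I keep pushing slowly and watch for force.

Emit:
jog_arm(
  rows=[
    {"dp": [-1, 0, 0], "turn": [0, 0, 0], "grip": 0},
    {"dp": [-2, 0, 0], "turn": [0, 0, 0], "grip": 0},
    {"dp": [-3, 0, 0], "turn": [0, 0, 0], "grip": 0},
    {"dp": [-3, 0, 0], "turn": [0, 0, 0], "grip": 0},
    {"dp": [-3, 0, 0], "turn": [0, 0, 0], "grip": 0},
  ],
)

```text
time_s: 25.95
position: [0.4845, 0.1356, 0.0411]
tcp_rot: [[-0.103, 0.995, -0.0], [0.995, 0.103, -0.0], [-0.0, -0.0, -1.0]]
force: [-0.7, 0.3, -0.6]
opening: 0.005
```

Emit:
jog_arm(
  rows=[
    {"dp": [-0.5, 0, 0], "turn": [0, 0, 0], "grip": 0},
    {"dp": [-1, 0, 0], "turn": [0, 0, 0], "grip": 0},
    {"dp": [-1.5, 0, 0], "turn": [0, 0, 0], "grip": 0},
    {"dp": [-1.5, 0, 0], "turn": [0, 0, 0], "grip": 0},
  ],
)

```text
time_s: 26.35
position: [0.4846, 0.1341, 0.0411]
tcp_rot: [[-0.103, 0.995, -0.0], [0.995, 0.103, -0.0], [-0.0, -0.0, -1.0]]
force: [-1.1, 0.3, 0.2]
opening: 0.003
```

Emit:
jog_arm(
  rows=[
    {"dp": [-0.5, 0, 0], "turn": [0, 0, 0], "grip": 0},
    {"dp": [-1, 0, 0], "turn": [0, 0, 0], "grip": 0},
    {"dp": [-1.5, 0, 0], "turn": [0, 0, 0], "grip": 0},
    {"dp": [-1.5, 0, 0], "turn": [0, 0, 0], "grip": 0},
  ],
)

```text
time_s: 26.75
position: [0.4848, 0.1326, 0.0412]
tcp_rot: [[-0.103, 0.995, 0.0], [0.995, 0.103, -0.0], [-0.0, 0.0, -1.0]]
force: [0.7, 0.4, 0.4]
opening: 0.001
```

```bash
python3 - <<'E'
from e import *
plan([0,0.121,0.041])
cap('scene','s25'); crop('s25','s25c',300,240,360,290,12)
E
```

```text
t 26.75 dp [1.4 0.4 0.2] turn [0.   0.   0.05] jigpos [ -0.4 119.6  41.2] F [0.7  0.43 0.37] op 0.001
```

View pics/s25c.png

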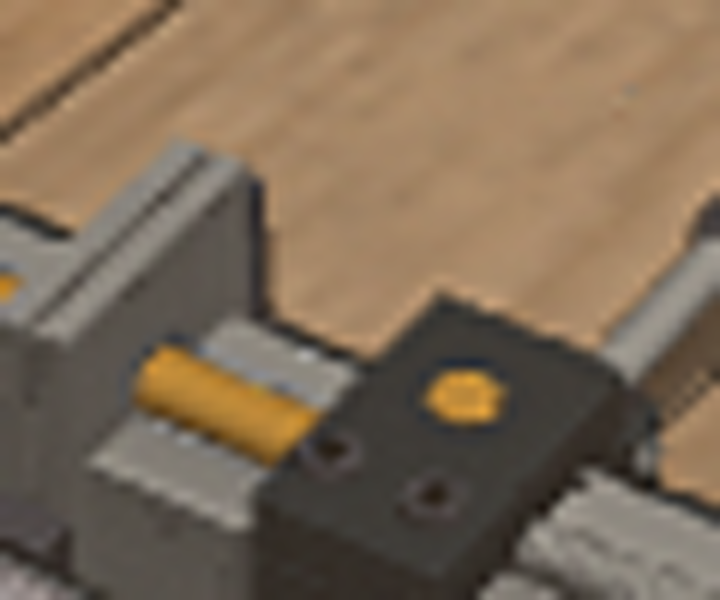

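Emit:
jog_arm(
  rows=[
    {"dp": [-0.5, 0, 0], "turn": [0, 0, 0], "grip": 0},
    {"dp": [-1, 0, 0], "turn": [0, 0, 0], "grip": 0},
    {"dp": [-1, 0, 0], "turn": [0, 0, 0], "grip": 0},
    {"dp": [-1, 0, 0], "turn": [0, 0, 0], "grip": 0},
  ],
)

```text
time_s: 27.2
position: [0.4849, 0.1316, 0.0411]
tcp_rot: [[-0.103, 0.995, 0.0], [0.995, 0.103, -0.0], [-0.0, 0.0, -1.0]]
force: [-0.1, -1.3, -1.0]
opening: 0.002
```

Emit:
jog_arm(
  rows=[
    {"dp": [-0.5, 0, 0], "turn": [0, 0, 0], "grip": 0},
    {"dp": [-1, 0, 0], "turn": [0, 0, 0], "grip": 0},
    {"dp": [-1, 0, 0], "turn": [0, 0, 0], "grip": 0},
    {"dp": [-1, 0, 0], "turn": [0, 0, 0], "grip": 0},
  ],
)

```text
time_s: 27.6
position: [0.4849, 0.131, 0.0411]
tcp_rot: [[-0.103, 0.995, -0.0], [0.995, 0.103, 0.0], [0.0, 0.0, -1.0]]
force: [-0.2, 3.3, -0.4]
opening: 0.008
```

Emit:
jog_arm(
  rows=[
    {"dp": [-0.3, 0, 0], "turn": [0, 0, 0], "grip": 0},
    {"dp": [-0.3, 0, 0], "turn": [0, 0, 0], "grip": 0},
    {"dp": [-0.3, 0, 0], "turn": [0, 0, 0], "grip": 0},
  ],
)

```text
time_s: 27.9
position: [0.485, 0.1309, 0.0412]
tcp_rot: [[-0.102, 0.995, 0.0], [0.995, 0.102, 0.001], [0.001, 0.0, -1.0]]
force: [-0.9, 5.6, -0.5]
opening: 0.007
```

Emit:
jog_arm(
  rows=[
    {"dp": [3, 0, 0], "turn": [0, 0, 0], "grip": 0},
    {"dp": [15, 0, 0], "turn": [0, 0, 0], "grip": 0},
    {"dp": [25, 0, -10], "turn": [0, 0, 0], "grip": 0},
    {"dp": [25, 0, -45], "turn": [0, 0, 0], "grip": 0},
    {"dp": [10, 0, -80], "turn": [0, 0, 0], "grip": 0},
    {"dp": [-40, 0, -80], "turn": [0, 0, 0], "grip": 0},
    {"dp": [-90, 0, -80], "turn": [0, 0, 0], "grip": 0},
    {"dp": [-140, 0, -80], "turn": [0, 0, 0], "grip": 0},
    {"dp": [-190, 0, -80], "turn": [0, 0, 0], "grip": 0},
    {"dp": [-215, 0, -50], "turn": [0, 0, 0], "grip": 0},
  ],
)

```text
time_s: 28.9
position: [0.5116, -0.088, 0.0947]
tcp_rot: [[-0.101, 0.995, 0.011], [0.995, 0.101, -0.005], [-0.006, 0.011, -1.0]]
force: [0.9, 0.2, 0.4]
opening: 0.006
```

Emit:
jog_arm(
  rows=[
    {"dp": [0, 0, 0], "turn": [0, 0, 0], "grip": 0},
    {"dp": [0, 0, 0], "turn": [0, 0, 0], "grip": 0},
    {"dp": [0, 0, 0], "turn": [0, 0, 0], "grip": 0},
  ],
)

```text
time_s: 29.2
position: [0.5069, -0.082, 0.0918]
tcp_rot: [[-0.104, 0.995, -0.0], [0.995, 0.104, 0.0], [0.0, -0.0, -1.0]]
force: [-0.2, 0.3, 0.1]
opening: 0.007
```

```bash
python3 - <<'E' | egrep 'jigpos|pointer|cam|crop|k'
from e import *
plan([0,0.121,0.041])
run('w30')
crop('w30','w30t',200,0,440,180,3)
p,d,i=load('w30')
for x in range(57,94,6):
    uu,vv=proj(i,tow([x/1e3,-.0265,.034])); print('k',x,(toj(pt_depth(i,d,uu,vv))*1000).round(1))
E
```

```text
t 29.2 dp [217.1   0.8  50.9] turn [-0.01 -0.01  0.15] jigpos [ -0.2 -96.2  91.8] F [-0.2   0.31  0.14] op 0.007
crop0 212 122
cam jig [-0.001 -0.026  0.244]
pointer -26.4 rider -26.375
k 57 [ 57.5 -26.5  32.3]
k 63 [ 63.6 -26.5  32. ]
k 69 [ 70.1 -26.5  30.8]
k 75 [ 75.4 -26.5  32.8]
k 81 [ 81.  -26.5  34. ]
k 87 [ 86.9 -26.5  34.2]
k 93 [ 94.  -26.5  31.8]
```

View pics/w30t.png

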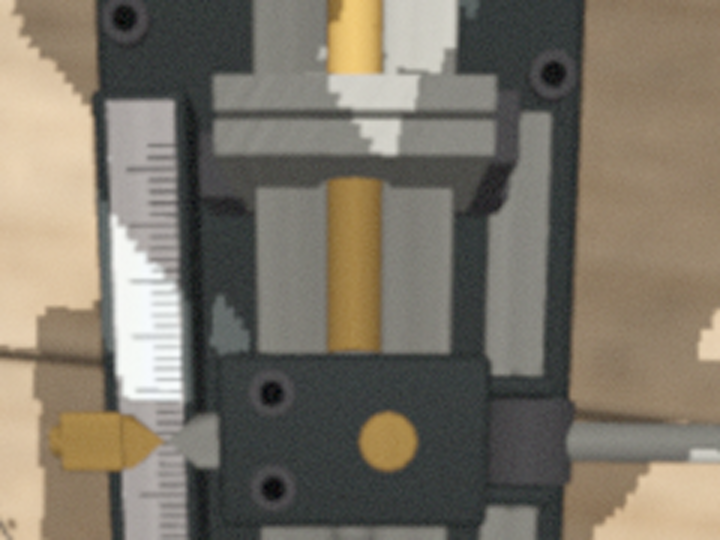

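View pics/w30d.png

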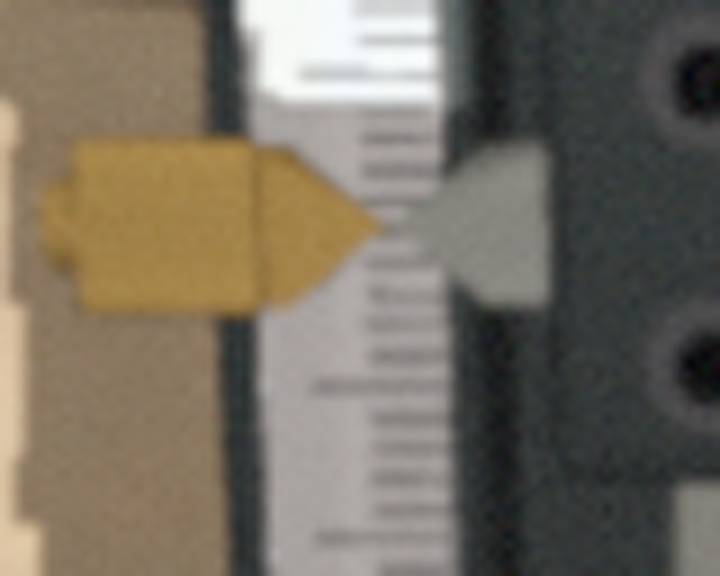

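Emit:
jog_arm(
  rows=[
    {"dp": [0, 0, -30], "turn": [0, 0, 0], "grip": 0},
    {"dp": [0, 0, -60], "turn": [0, 0, 0], "grip": 0},
    {"dp": [0, 0, -80], "turn": [0, 0, 0], "grip": 0},
    {"dp": [0, 0, -80], "turn": [0, 0, 0], "grip": 0},
    {"dp": [0, 0, -80], "turn": [0, 0, 0], "grip": 0},
  ],
)

```text
time_s: 29.75
position: [0.5071, -0.0823, 0.1718]
tcp_rot: [[-0.105, 0.994, 0.001], [0.995, 0.105, -0.0], [-0.001, 0.001, -1.0]]
force: [-0.8, 0.1, -0.4]
opening: 0.008
```

```bash
python3 - <<'E'
from e import *
plan([0,0.121,0.041]); cap('scene','s31'); crop('s31','s31c',180,190,440,385,3); print(bot.hand_in(), bot.read_state()['time_s'])
E
```

```text
t 29.75 dp [217.5   0.6 130.6] turn [0.07 0.03 0.16] jigpos [-1.000e-01 -9.650e+01  1.718e+02] F [-0.83  0.11 -0.4 ] op 0.008
the job is handed in; nothing more can be done
the job is handed in; nothing more can be done
```

View pics/s31c.png

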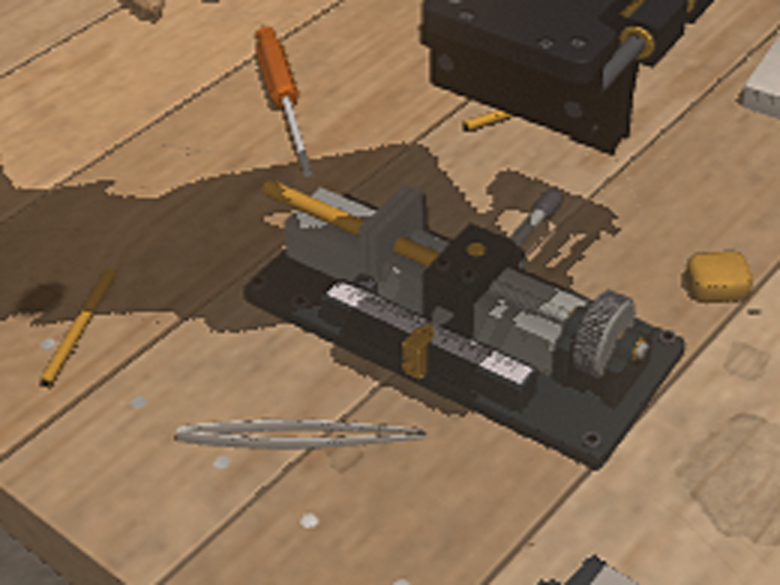

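The jig is set and handed in at about 30 s of the 64 s allowed. I rolled the wheel until the stop's pointer met the rider, pressed the lock lever down, then pushed the tube by its free end until it met the stop.

Last checks:
- **Pointer and rider:** the last close view put them about 0.03 mm apart in jig y, but readings from different camera positions varied by 0.1–0.3 mm. The measured rider position stayed the same throughout.
- **Wheel:** one landing on the wheel rolled the stop back slightly. I noticed this and corrected it before locking.
- **Lock lever:** I pressed it to 27 N, and it went about 2 mm past the point where it turned firm. The depth readings show it lying level and still down after the tube push.
- **Tube:** it moved freely with no clear force above the noise, then met firm resistance that rose to 5.6 N, and the pointer did not move. I judged the contact by this force, because the stop face itself is hidden under the carriage. In the last view the tube runs right up to the carriage.
- **Surroundings:** the tweezers, wax and screwdriver look undisturbed in the last picture, by eye only. The arm finished well clear of the jig.

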